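Hang washed viscometer spindles on the drying rail

ROBOT

A 7-joint arm with a two-finger parallel gripper is mounted at the origin on the work surface. World frame = base frame: x ahead of the robot, y to its left, z up, the work surface at z = 0. Lengths are in m, angles in rad, forces in N, time in s.
With the tool pointing down it reaches from about 0.4 to 0.85 m from the base axis. Payload 4.5 kg.
Tool frame: the origin (TCP) lies midway between the tips of the shut fingers; the grasp point (between the pads) lies 19 mm behind it; z points along the fingers, y is the line along which they close (so a half turn about z gives the same grasp; the last joint's range is limited). The gripper opens to 88 mm and grips with 3 to 60 N. Pads are 18 mm wide; open, the fingers measure 123 mm over their backs; the gripper's body (75 mm by 187 mm) begins 45 mm behind the grasp point.
Start: joints at [1.363, 0.689, -0.195, 1.565, 0.157, 0.902, -0.215], TCP at [0.15, -0.607, 0.239] pointing down, gripper open.
Joint ranges: [-3.01, 3.01], [-0.46, 2.08], [-1.47, 1.51], [0.13, 2.56], [-1, 4.14], [0.04, 2.09], [-2.66, 2.66]. Speed limits (rad/s): [2.57, 2.57, 3.14, 3.14, 3.14, 3.14, 3.14].

INTERFACE

Orientations are given as a unit quaternion [x, y, z, w].
In Python, from plant import r gives the robot as it stands.
- The arm moves only by the tool carry_out, never from a script. Its argument "plan" is a list of rows, each an object with "rot": the turn, a rotation vector about the tool's x, y, z in rad, a list of three; "xyz": the shift along the tool's x, y, z in m, a list of three; "grip": the closure in counts, from 0 (fully open) to 255 (shut). In form: [{"rot": [wx, wy, wz], "xyz": [dx, dy, dz], "grip": grip}, ...]. A call has 1 to 8 rows; each row is the pose to reach, as a shift and turn from the pose commanded when the call began, along the tool's axes at that moment; what a row does not reach only later rows make up. A row lasts 1/12 s, in which the tool goes at most 41.7 mm and 7.16 degrees, less where a joint would pass 70% of its speed; a pose out of reach is approached as far as the arm can. A call with a gripper value outside its range is refused whole. The fingers move at their own pace and stop on an object; "squeeze" is the grip in N (left out, the last holds). Time passes only in rows, so rows that repeat a pose let the fingers close. It gives the time, the measured TCP pose, the force, the opening and the grip force at its end, in the units of the state.
- r.get_state(): the state, without advancing time (a new reading comes with each control period).
- r.snapshot(name): name is "scene" or "top"; returns the picture (420x560x3 uint8, red, green, blue); there is no depth.
- r.camera_params(name): a dict with "fx", "fy", "cx", "cy" (pixels), "position" and "attitude" of the camera in the world. Camera axes: x right, y down, z forward; pixel columns grow to the right and rows downward; lengths in m; the calibration is good to about 2 mm. A picture is of the moment at which its call begins. camera_params takes no time and is no camera call.
- r.finish_job(): hands the job in; it is judged then, once.
The state is a dict: "clock": time; "q": joint angles; "qd": joint speeds; "joint_torque": joint torques, N m; "tool_pos": TCP position; "eef_rot": TCP orientation; "contact_force": force on the tool from outside, world axes, zero at the start; "moment": the same for the moment, N m; "opening": opening from 0.0 (shut) to 1.0 (fully open); "finger_force": force on a finger pad.
Only numpy, scipy, OpenCV 4.12 (cv2) and the standard library are available. Lean on these libraries where they do the work, as an engineer would, in place of code of your own. Each camera call takes 0.05 s, during which the arm holds its last target. There are 200 camera calls.

TASK

First slide the drip tray under the drying rail, squarely in the middle of its four tape corners, fin towards you. Then hang every spindle standing on the mat by its hook on the open upper part of the sloped rail and let it go, so that they all run down against the stop or the one before, and last turn the dryer's timer knob clockwise until it clicks on. If the tray gets shifted put it back; do not topple a spindle, and leave the beaker, bottle and jar alone.

Things in the scene. Friction and masses are not known exactly. Their poses are not given: they have to be found in the camera images.
- rail: Fixed drying rail: slippery steel rod, 10 mm in diameter, rising at 10 degrees along this frame's +y (uphill). Origin: on the bench under the stop's face at the low end; +x across the rail, roughly away from the robot. Rod centre 185 mm high at y = 0, rising 176 mm per m of y. Round post, 14 mm, at y = 335 carries the high end, not taller than the rod.
- rail_stop (a point): Rod's centre at the face of the stop; axes as the rail's. Stop: upright plate, 44 mm wide, 10 thick, 285 high, downhill of this point on a foot of the same width. A clear guard strip, 44 mm wide, 4 thick, runs parallel to the rod 75 mm above its centre from the stop to y = 165 mm: from above the rod can be reached only from y = 170 to 320. Under it the spindles queue, up to 32 mm each.
- rail_load (a point): Rod's centre at the loading place on the open upper part, 250 mm (along y) uphill of the stop, about 229 mm above the bench; axes as the rail's frame.
- tray_spot (a point): Point on the bench midway between the four white tape corners under the rail, 140 mm uphill of the stop, where the drip tray's middle belongs; axes as the rail's (y along the rail). The corners mark about 120 x 250 mm.
- tray_mid (a point): Loose white plastic drip tray, 90 (x) x 220 (y) x 20 mm, about 0.35 kg; this is its middle, 10 mm above its underside. y is its long side; its fin is on -x, the robot's side. It can be slid along the bench by the fin and fits under the rail between the posts.
- tray_fin (a point): Grip point on the tray's handle: an upright fin in the tray's x-z plane, 10 mm thick in the tray's y, reaching from 44 to 135 mm out from the tray's middle on its -x side, up to 51 mm above the bench. The point is 85 mm out and 30 mm above the underside; axes as the tray's. Pinch from above across the 10 mm, farther out if it is close to the rail.
- timer_grip (a point): Grip of the drying timer: black knob on a fixed white control box with black top (130 x 130 x 65 mm). A bar 46 mm long, 14 wide, 32 tall, turning about an upright axis; the point is on the axis, 7 mm below the bar's top, 102 mm above the bench; its x axis lies along the bar and turns with it.
- timer (a joint): Angle of the timer knob, rad: about 0 = off; grows clockwise seen from above, to the end stop at 1.1 = on. A spring detent resists with about 0.17 N m at first, fading towards 0.55; beyond that the knob snaps to 1.1 by itself and stays; let go before that, it springs back to 0.
- spindle1_tab (a point): Spindle 1, may be absent: steel, 156 mm tall, about 0.14 kg, standing on the 6 mm mat on its 32 mm wide foot (a plain cylinder 35 tall). This point: centre of the flat grip tab at its top, 138 mm above the foot's underside; tab 10 mm thick in x, 22 in y, from 22 below to 18 above. z up; the hook opens to +x, the rail shall run through it along y.
- spindle1_hook (a point): Point 28 mm below the tab's point: ridge inside the hook. Inside, the hook is 32 mm wide in x, 16 deep in y; its lip at +x ends 25 mm below this point; leg at -x. To hang: let the rod pass under the lip from +x, rod centre some 44 mm below this point (foot's top is 75 below), till under the ridge, then lower; seated, the point is 7 mm above the rod's centre.
- spindle2_tab (a point): Spindle 2, may be absent: steel, 156 mm tall, about 0.14 kg, standing on the 6 mm mat on its 32 mm wide foot (a disc 14 thick under a neck 20 in diameter). This point: centre of the flat grip tab at its top, 138 mm above the foot's underside; tab 10 mm thick in x, 22 in y, from 22 below to 18 above. z up; the hook opens to +x, the rail shall run through it along y.
- spindle2_hook (a point): Point 28 mm below the tab's point: ridge inside the hook. Inside, the hook is 32 mm wide in x, 16 deep in y; its lip at +x ends 25 mm below this point; leg at -x. To hang: let the rod pass under the lip from +x, rod centre some 44 mm below this point (foot's top is 75 below), till under the ridge, then lower; seated, the point is 7 mm above the rod's centre.
- spindle3_tab (a point): Spindle 3, may be absent: steel, 156 mm tall, about 0.14 kg, standing on the 6 mm mat on its 32 mm wide foot (a disc 20 thick under a neck 14 in diameter). This point: centre of the flat grip tab at its top, 138 mm above the foot's underside; tab 10 mm thick in x, 22 in y, from 22 below to 18 above. z up; the hook opens to +x, the rail shall run through it along y.
- spindle3_hook (a point): Point 28 mm below the tab's point: ridge inside the hook. Inside, the hook is 32 mm wide in x, 16 deep in y; its lip at +x ends 25 mm below this point; leg at -x. To hang: let the rod pass under the lip from +x, rod centre some 44 mm below this point (foot's top is 75 below), till under the ridge, then lower; seated, the point is 7 mm above the rod's centre.
- spindle4_tab (a point): Spindle 4, may be absent: steel, 156 mm tall, about 0.14 kg, standing on the 6 mm mat on its 32 mm wide foot (a cylinder 27 tall under a neck 18 in diameter). This point: centre of the flat grip tab at its top, 138 mm above the foot's underside; tab 10 mm thick in x, 22 in y, from 22 below to 18 above. z up; the hook opens to +x, the rail shall run through it along y.
- spindle4_hook (a point): Point 28 mm below the tab's point: ridge inside the hook. Inside, the hook is 32 mm wide in x, 16 deep in y; its lip at +x ends 25 mm below this point; leg at -x. To hang: let the rod pass under the lip from +x, rod centre some 44 mm below this point (foot's top is 75 below), till under the ridge, then lower; seated, the point is 7 mm above the rod's centre.
- spindle5_tab (a point): Spindle 5, may be absent: steel, 156 mm tall, about 0.14 kg, standing on the 6 mm mat on its 32 mm wide foot (a disc 10 thick under a neck 24 in diameter). This point: centre of the flat grip tab at its top, 138 mm above the foot's underside; tab 10 mm thick in x, 22 in y, from 22 below to 18 above. z up; the hook opens to +x, the rail shall run through it along y.
- spindle5_hook (a point): Point 28 mm below the tab's point: ridge inside the hook. Inside, the hook is 32 mm wide in x, 16 deep in y; its lip at +x ends 25 mm below this point; leg at -x. To hang: let the rod pass under the lip from +x, rod centre some 44 mm below this point (foot's top is 75 below), till under the ridge, then lower; seated, the point is 7 mm above the rod's centre.
- beaker: Bystander behind the rail: glass beaker, 72 mm wide, 95 mm tall; origin at the centre of its underside. To be left alone.
- washbottle: Bystander behind the rail: white plastic bottle with blue cap, 64 mm wide, 160 mm tall; origin at the centre of its underside. To be left alone.
- jar: Bystander behind the rail: amber glass jar, 68 mm wide, 75 mm tall; origin at the centre of its underside. To be left alone.
There are look-alikes about, which are no part of the job. Leave any blue look-alike of the part that bears spindle1_tab alone.

How it is judged:
By the outcome, as a careful person would: the job done as asked, in the order asked, and still so for the second after the job is handed in, with the robot touching nothing.
Of spindle1, spindle2, spindle3, spindle4, spindle5 only 4 to 5 are there at a start; the rules pass over those that are not, and their reading is None.
At some moment in a run one of tray may be knocked a few centimetres aside while the robot is not near it.
It also fails if it takes over 210 s, if anything falls off the work surface, if the arm or the gripper's body presses on something with over 40 N, if the wrist force passes 120 N, or if a joint passes its speed limit or range.

## Working session

There is one attempt and no reset: what is moved stays moved. The work goes in short steps, Python scripts to look and compute and a tool call to move; the robot and the scene stay as the last step left them, time stands still between calls to the robot, and variables do not carry over. Pictures are saved under pics/ and viewed, at most 14 in all, crops included, and the job is handed in when it is done.

Besides the shell and the picture viewer there is one more tool, called after "Request:" as name(argument=value, ...) on one line, values as JSON. carry_out: Moves the arm, as the interface text tells. Its arguments: {"type":"object","properties":{"plan":{"type":"array"},"squeeze":{"type":"number"}},"required":["plan"]}

```bash
mkdir -p pics; ls; python3 - <<'E'
from plant import r
import cv2
for n in ("scene","top"):
    im=r.snapshot(n); cv2.imwrite(f"pics/{n}0.png",im[:,:,::-1]); p=r.camera_params(n); print(n,p)
print(r.get_state())
E
```

```text
pics
scene {'fx': 539.6019988782399, 'fy': 539.6019988782399, 'cx': 286.8096713492736, 'cy': 214.38368247013602, 'position': array([ 1.26103995, -0.18005126,  1.20647482]), 'attitude': array([ 0.74752183,  0.59706554, -0.18416689, -0.22540279])}
top {'fx': 461.76271748481963, 'fy': 461.76271748481963, 'cx': 275.1344587359331, 'cy': 208.88064761549956, 'position': array([ 0.4157872 , -0.0377303 ,  1.47070239]), 'attitude': array([-0.70296833,  0.70898918, -0.03451094,  0.04448444])}
{'clock': 0.1, 'q': array([ 1.36279001,  0.68985602, -0.19455746,  1.56624037,  0.15729448,
        0.90252552, -0.21516255]), 'qd': array([-1.12227969e-05, -2.59600373e-03,  8.89519751e-04, -2.48298826e-03,
        1.05922969e-03, -4.92618487e-06, -1.81956198e-04]), 'joint_torque': array([-2.22759663e-03, -5.28501964e+01, -1.27120301e+00, -1.53838688e+01,
       -5.25347621e-02,  1.96953639e-03,  3.42692897e-05]), 'tool_pos': array([ 0.14949982, -0.60626513,  0.23801862]), 'eef_rot': array([ 9.92697414e-01,  1.20628252e-01, -1.48235155e-04, -8.04775984e-04]), 'contact_force': array([-0.66012296,  0.03761632, -0.73015355]), 'moment': array([-0.00212905, -0.0589013 ,  0.01563079]), 'finger_force': 0.0, 'opening': 1.001450547946613}
```

View pics/scene0.png

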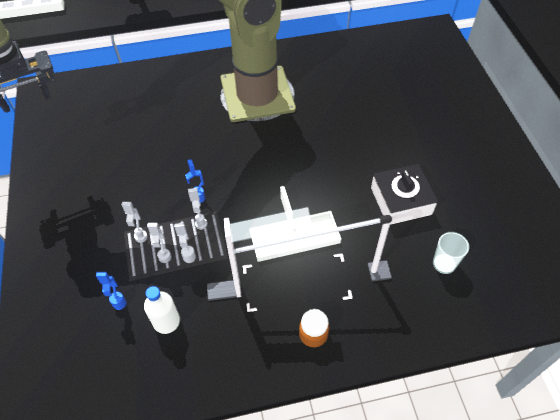

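View pics/top0.png

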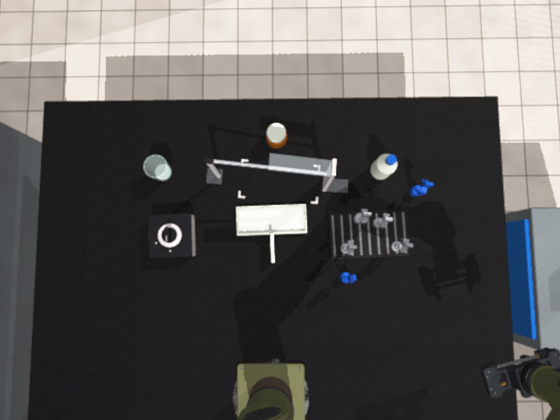

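The scene view shows the rail with its stop at (232,255) and high post at (383,235). The tray is at (295,235). Four grey spindles stand on the mat at about (140,235), (163,255), (187,253) and (200,218), and there are blue look-alikes at (195,180) and (112,292). The timer is at (405,185). In the top view the spindles are at about (348,247), (362,216), (381,221) and (399,246), the blue ones at (347,277) and (421,188), and the timer at (170,235). Next I'll make one enlarged crop of each view.

```bash
cat > h.py <<'E'
import numpy as np, cv2
from scipy.spatial.transform import Rotation as R
from plant import r
P={n:r.camera_params(n) for n in ("scene","top")}
def ray(n,px):
    p=P[n]; d=np.array([(px[0]-p["cx"])/p["fx"],(px[1]-p["cy"])/p["fy"],1])
    return np.array(p["position"]),R.from_quat(p["attitude"]).apply(d)
def onz(n,px,z):
    o,d=ray(n,px); return o+d*(z-o[2])/d[2]
def proj(n,X):
    p=P[n]; c=R.from_quat(p["attitude"]).inv().apply(np.atleast_2d(X)-p["position"])
    return np.c_[p["fx"]*c[:,0]/c[:,2]+p["cx"],p["fy"]*c[:,1]/c[:,2]+p["cy"]]
def tri(a,b):
    o1,d1=ray("scene",a);o2,d2=ray("top",b)
    d1/=np.linalg.norm(d1);d2/=np.linalg.norm(d2)
    s=np.linalg.lstsq(np.c_[d1,-d2],o2-o1,rcond=None)[0]
    p,q=o1+s[0]*d1,o2+s[1]*d2
    return (p+q)/2,np.linalg.norm(p-q)
def crop(n,x,y,w,h,k,name,im=None):
    im=r.snapshot(n) if im is None else im
    cv2.imwrite("pics/"+name,cv2.resize(im[y:y+h,x:x+w,::-1],None,fx=k,fy=k,interpolation=cv2.INTER_CUBIC))
E
python3 - <<'E'
from h import *
a=cv2.imread("pics/scene0.png")[:,:,::-1];b=cv2.imread("pics/top0.png")[:,:,::-1]
crop("scene",90,150,133,100,6,"c1.png",cv2.copyMakeBorder(a,0,0,0,0,0)); crop("scene",95,155,130,130,4.6,"c1.png",a)
crop("top",320,175,120,120,5,"c2.png",b)
crop("top",140,120,220,150,3.6,"c3.png",b)
crop("scene",200,150,250,180,3.2,"c4.png",a)
E
```

```text
(no output)
```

View pics/c1.png

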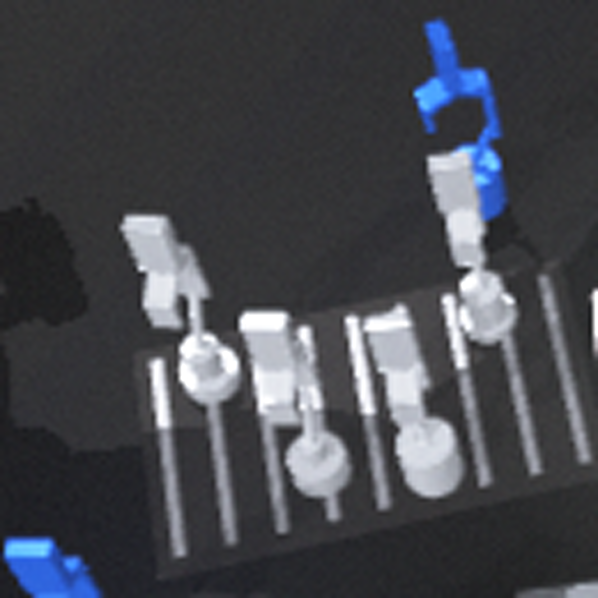

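View pics/c2.png

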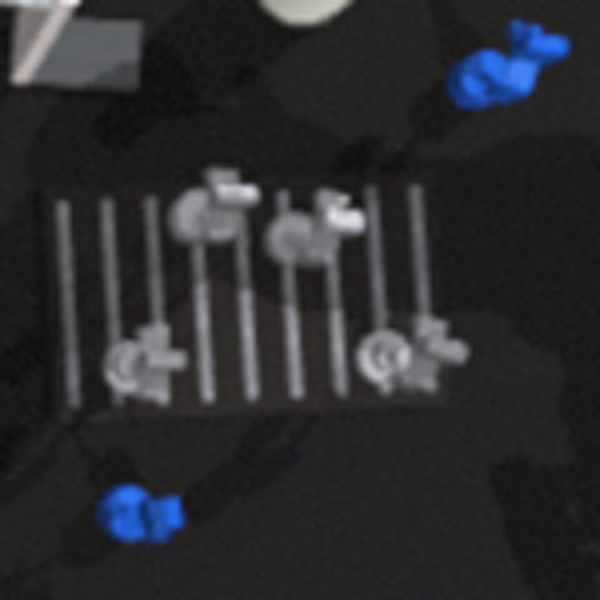

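View pics/c3.png

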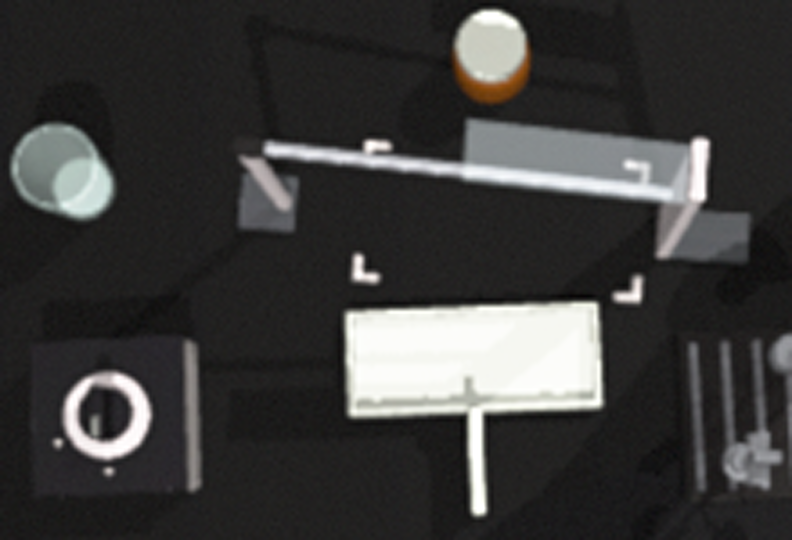

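View pics/c4.png

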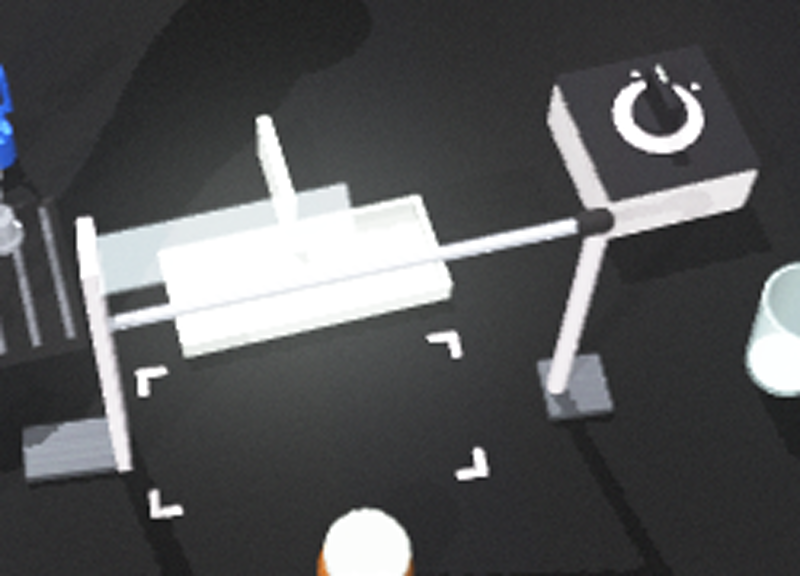

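Scene crop: the grey spindle tabs are at c1 (148,238) A, (268,340) B, (390,338) C and (452,180) D, with lips towards the camera (+x). The blue ones, to be left alone, are at c1 (460,100) and (30,570). The top crop shows the tape corners at c3 (367,144), (648,164), (640,301) and (357,280), the tray corners at (346,312), (598,301), (602,408) and (349,417), the fin end at (479,515), and the knob ring at (107,415). I choose the four grey spindles standing on the ribbed mat.

```bash
cat > fit.py <<'E'
from h import *
from scipy.optimize import minimize
def box(x0,x1,y0,y1,z0,z1): return np.array([[x,y,z] for x in(x0,x1) for y in(y0,y1) for z in(z0,z1)])/1e3
t=np.linspace(0,2*np.pi,16,endpoint=False)
cyl=np.array([[16*np.cos(a),16*np.sin(a),z] for a in t for z in(0,14)])/1e3
PARTS=[box(-5,5,-11,11,116,156),box(-21,21,-8,8,110,117),box(16,21,-8,8,85,112),box(-21,-16,-4,4,35,112),cyl]
def polys(n,x,y,w,k=4):
    Rz=R.from_euler("z",w)
    return [cv2.convexHull(((proj(n,Rz.apply(p)+[x,y,.006])+.5)*k).astype(np.float32)) for p in PARTS]
def cost(v,ims,k=4):
    c=0
    for n,im in ims.items():
        m=np.zeros((im.shape[0]*k,im.shape[1]*k),np.uint8)
        for q in polys(n,*v): cv2.fillConvexPoly(m,q.astype(np.int32),255)
        s=cv2.resize(m,None,fx=1/k,fy=1/k,interpolation=cv2.INTER_AREA)/255.
        ring=np.clip(cv2.dilate(s,np.ones((5,5)))-s,0,1)
        c-=((s*im).sum()/s.sum()-(ring*im).sum()/ring.sum())
    return c
def fit(x,y,ims):
    best=None
    for w in np.radians([-30,-15,0,15,30]):
        f=minimize(cost,[x,y,w],args=(ims,),method="Nelder-Mead",options=dict(initial_simplex=[[x,y,w],[x+.006,y,w],[x,y+.006,w],[x,y,w+.15]],xatol=2e-4,fatol=1e-2))
        if best is None or f.fun<best.fun: best=f
    return best
E
python3 - <<'E'
from fit import *
ims={n:cv2.cvtColor(cv2.imread(f"pics/{n}0.png"),cv2.COLOR_BGR2GRAY).astype(float) for n in("scene","top")}
f=lambda u,v,k,x,y:((u+.5)/k-.5+x,(v+.5)/k-.5+y)
c1=lambda u,v:f(u,v,4.6,95,155); c2=lambda u,v:f(u,v,5,320,175)
c3=lambda u,v:f(u,v,3.6,140,120); c4=lambda u,v:f(u,v,3.2,200,150)
tc=[(367,144),(648,164),(640,301),(357,280)];sc=[(458,335+0),(138,373),(155,515),(485,472)]
T=np.array([onz("top",c3(*p),0)[:2] for p in tc]); 
S=np.array([onz("scene",c4(*p),0)[:2] for p in [(485,472),(155,515),(138,373),(458,335)]])
print("tape top",T.round(3).tolist(),T.mean(0));print("tape scene",S.round(3).tolist(),S.mean(0))
for Q in(T,S): d=Q[0]+Q[3]-Q[1]-Q[2]; print("rail dir deg",np.degrees(np.arctan2(d[1],d[0])),np.linalg.norm(d)/2)
Y=np.array([onz("top",c3(*p),.02)[:2] for p in [(346,312),(598,301),(602,408),(349,417)]])
print("tray",Y.round(3).tolist(),Y.mean(0)); d=Y[0]+Y[3]-Y[1]-Y[2];print(np.degrees(np.arctan2(d[1],d[0])),np.linalg.norm(d)/2)
print("finend",onz("top",c3(479,515),.051), onz("scene",c4(264,118),.051))
print("knob",onz("top",c3(107,415),.066),onz("scene",c4(658,118),.066))
print("rod lo",tri(c4(112,322),c3(690,193)),"hi",tri(c4(583,224),c3(262,148)))
ov={n:cv2.imread(f"pics/{n}0.png") for n in ims}; ov={n:cv2.resize(i,None,fx=4,fy=4,interpolation=cv2.INTER_CUBIC) for n,i in ov.items()}
for nm,p,q in [("A",(210,375),(385,357)),("B",(318,468),(292,238)),("C",(430,470),(200,213)),("D",(487,312),(128,365))]:
    a=onz("scene",c1(*p),.013);b=onz("top",c2(*q),.02);m=(a+b)[:2]/2
    g=fit(*m,ims);print(nm,a[:2].round(3),b[:2].round(3),"fit",g.x[:2].round(4),np.degrees(g.x[2]).round(1),g.fun)
    for n in ov:
        for c in polys(n,*g.x): cv2.polylines(ov[n],[c.astype(np.int32)],True,(0,0,255),1)
o=np.hstack([ov["scene"][660:1100,400:890],ov["top"][760:1200,1280:1660]]);cv2.imwrite("pics/ov.png",cv2.resize(o,(800,int(800*o.shape[0]/o.shape[1]))))
E
```

```text
tape top [[0.743, 0.09], [0.722, -0.163], [0.598, -0.153], [0.619, 0.099]] [ 0.6704388  -0.03169333]
tape scene [[0.742, 0.09], [0.721, -0.162], [0.599, -0.153], [0.622, 0.103]] [ 0.67130767 -0.03060761]
rail dir deg 85.20280744218282 0.25344424336864246
rail dir deg 85.02135240598678 0.25483801179535
tray [[0.588, 0.107], [0.596, -0.115], [0.502, -0.117], [0.496, 0.104]] [ 0.54529311 -0.0052194 ]
91.76134433116154 0.22142265716324366
finend [ 0.40990636 -0.00956052  0.051     ] [ 0.4133669  -0.00966855  0.051     ]
knob [0.49659958 0.3050035  0.066     ] [0.49685874 0.30394624 0.066     ]
rod lo (array([ 0.65973169, -0.17331815,  0.18979074]), np.float64(0.011183309117385689)) hi (array([0.68716929, 0.14951704, 0.242045  ]), np.float64(0.002341170599515005))
A [ 0.46  -0.398] [ 0.459 -0.396] fit [ 0.4582 -0.3973] -16.3 -169.429606629521
B [ 0.534 -0.344] [ 0.534 -0.341] fit [ 0.5328 -0.3426] -19.4 -169.32087657802418
C [ 0.549 -0.284] [ 0.55  -0.283] fit [ 0.547  -0.2821] 0.7 -163.2964079043154
D [ 0.453 -0.24 ] [ 0.455 -0.236] fit [ 0.4542 -0.2385] -3.1 -155.3981290301428
```

View pics/ov.png

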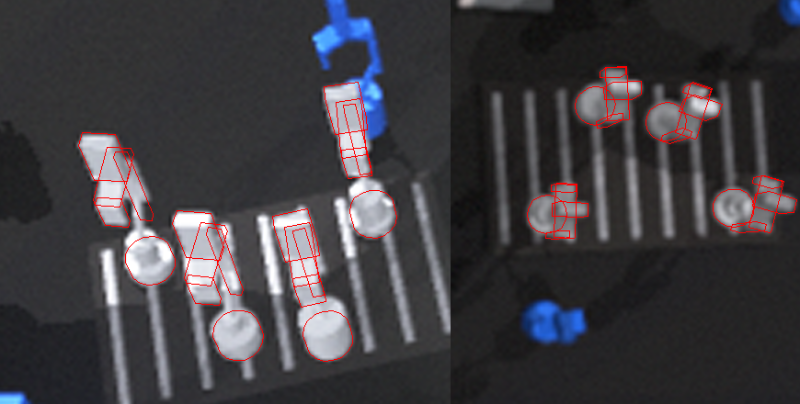

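The overlays agree with the images in both views. The tape centre is (0.671,-0.031) with rail yaw -4.9°, and the tray's middle is (0.545,-0.005) with yaw 1.8°. Next, a helper that turns a target pose into tool-frame shifts.

```bash
cat > d.py <<'E'
import sys,numpy as np
from scipy.spatial.transform import Rotation as R
from plant import r
def delta(x,y,z,yawdeg,s=None):
    s=s or r.get_state(); q=R.from_quat(s["eef_rot"])
    t=R.from_euler("z",yawdeg,degrees=True)*R.from_euler("x",180,degrees=True)
    print("xyz",(q.inv().apply(np.array([x,y,z])-s["tool_pos"])).round(4).tolist(),"rot",(q.inv()*t).as_rotvec().round(4).tolist())
if __name__=="__main__":
    delta(*map(float,sys.argv[1:5]))
E
python3 d.py .445 -.008 .20 1.8
```

```text
xyz [0.4302, -0.51, 0.0388] rot [-0.0016, 0.0003, 0.2104]
```

Request:
carry_out(plan=[{"rot": [0, 0, 0.105], "xyz": [0.04, -0.032, 0], "grip": 0}, {"rot": [0, 0, 0.21], "xyz": [0.07, -0.06, 0.0], "grip": 0}, {"rot": [0, 0, 0.21], "xyz": [0.098, -0.09, 0.0], "grip": 0}, {"rot": [0, 0, 0.21], "xyz": [0.125, -0.12, 0.0], "grip": 0}, {"rot": [0, 0, 0.21], "xyz": [0.152, -0.15, 0], "grip": 0}, {"rot": [0, 0, 0.21], "xyz": [0.179, -0.18, 0], "grip": 0}, {"rot": [0, 0, 0.21], "xyz": [0.206, -0.21, 0], "grip": 0}, {"rot": [0, 0, 0.21], "xyz": [0.233, -0.24, 0], "grip": 0}])

```text
clock: 0.77
tool_pos: [0.318, -0.3176, 0.2386]
eef_rot: [1.0, 0.016, -0.0, -0.0]
contact_force: [1.7, -0.2, -0.4]
opening: 0.997
finger_force: 0.0
```

```bash
python3 d.py .445 -.008 .20 1.8;python3 d.py .445 -.008 .08 1.8
```

```text
xyz [0.1367, -0.3055, 0.0387] rot [-0.0002, 0.0002, 0.0]
xyz [0.1367, -0.3054, 0.1587] rot [-0.0002, 0.0002, 0.0]
```

Request:
carry_out(plan=[{"rot": [0, 0, 0], "xyz": [0.1367, -0.3055, 0.04], "grip": 60}, {"rot": [0, 0, 0], "xyz": [0.1367, -0.3055, 0.04], "grip": 60}, {"rot": [0, 0, 0], "xyz": [0.1367, -0.3055, 0.04], "grip": 60}, {"rot": [0, 0, 0], "xyz": [0.1367, -0.3055, 0.04], "grip": 60}, {"rot": [0, 0, 0], "xyz": [0.1367, -0.3055, 0.04], "grip": 60}, {"rot": [0, 0, 0], "xyz": [0.1367, -0.3055, 0.04], "grip": 60}, {"rot": [0, 0, 0], "xyz": [0.1367, -0.3055, 0.04], "grip": 60}, {"rot": [0, 0, 0], "xyz": [0.1367, -0.3055, 0.04], "grip": 60}])

```text
clock: 1.43
tool_pos: [0.4434, -0.0112, 0.1988]
eef_rot: [1.0, 0.016, -0.0, 0.0]
contact_force: [1.4, -0.4, 0.5]
opening: 0.767
finger_force: 0.0
```

```bash
python3 d.py .445 -.008 .013 1.8
```

```text
xyz [0.0018, -0.0032, 0.1858] rot [0.0002, 0.0003, 0.0005]
```

Request:
carry_out(plan=[{"rot": [0, 0, 0], "xyz": [0.001, -0.002, 0.04], "grip": 60}, {"rot": [0, 0, 0], "xyz": [0.001, -0.002, 0.08], "grip": 60}, {"rot": [0, 0, 0], "xyz": [0.001, -0.002, 0.12], "grip": 60}, {"rot": [0, 0, 0], "xyz": [0.001, -0.002, 0.15], "grip": 60}, {"rot": [0, 0, 0], "xyz": [0.001, -0.002, 0.175], "grip": 60}, {"rot": [0, 0, 0], "xyz": [0.001, -0.002, 0.185], "grip": 60}, {"rot": [0, 0, 0], "xyz": [0.001, -0.002, 0.185], "grip": 60}, {"rot": [0, 0, 0], "xyz": [0.001, -0.002, 0.185], "grip": 255}], squeeze=20)

```text
clock: 2.1
tool_pos: [0.4486, -0.0122, 0.0208]
eef_rot: [1.0, 0.016, -0.007, 0.001]
contact_force: [-0.1, -0.8, -0.2]
opening: 0.714
finger_force: 0.0
```

Request:
carry_out(plan=[{"rot": [0, 0, 0], "xyz": [0, 0, 0], "grip": 255}, {"rot": [0, 0, 0], "xyz": [0, 0, 0], "grip": 255}, {"rot": [0, 0, 0], "xyz": [0, 0, 0], "grip": 255}, {"rot": [0, 0, 0], "xyz": [0, 0, 0], "grip": 255}, {"rot": [0, 0, 0], "xyz": [0, 0, 0], "grip": 255}, {"rot": [0, 0, 0], "xyz": [0, 0, 0], "grip": 255}])

```text
clock: 2.6
tool_pos: [0.449, -0.0122, 0.022]
eef_rot: [1.0, 0.016, -0.006, 0.001]
contact_force: [0.5, -0.1, -0.7]
opening: 0.261
finger_force: 0.0
```

```bash
python3 d.py .5714 -.0225 .013 -4.9
```

```text
xyz [0.1222, 0.0142, 0.0076] rot [0.0021, 0.0116, 0.1175]
```

Request:
carry_out(plan=[{"rot": [0.002, 0.0116, 0], "xyz": [0.013, 0, 0.0], "grip": 150}, {"rot": [0.002, 0.0116, 0], "xyz": [0.013, -0.003, 0.007], "grip": 150}, {"rot": [0.002, 0.0116, 0], "xyz": [0.013, -0.003, 0.007], "grip": 150}, {"rot": [0.002, 0.0116, 0], "xyz": [0.013, -0.003, 0.007], "grip": 255}, {"rot": [0.002, 0.0116, 0], "xyz": [0.013, -0.003, 0.007], "grip": 255}, {"rot": [0.002, 0.0116, 0], "xyz": [0.013, -0.003, 0.007], "grip": 255}, {"rot": [0.002, 0.0116, 0], "xyz": [0.013, -0.003, 0.007], "grip": 255}, {"rot": [0.002, 0.0116, 0], "xyz": [0.013, -0.003, 0.007], "grip": 255}], squeeze=20)

```text
clock: 3.27
tool_pos: [0.4615, -0.0087, 0.0148]
eef_rot: [1.0, 0.016, -0.0, -0.0]
contact_force: [-0.5, 0.4, 1.0]
opening: 0.112
finger_force: 20.0
```

Request:
carry_out(plan=[{"rot": [0, 0, 0], "xyz": [0, 0, 0], "grip": 255}, {"rot": [0, 0, 0], "xyz": [0, 0, 0], "grip": 255}, {"rot": [0, 0, 0], "xyz": [0, 0, 0], "grip": 255}, {"rot": [0, 0, 0], "xyz": [0, 0, 0], "grip": 255}])

```text
clock: 3.6
tool_pos: [0.4615, -0.0087, 0.0148]
eef_rot: [1.0, 0.016, -0.0, -0.0]
contact_force: [-0.9, 1.0, 3.9]
opening: 0.109
finger_force: 20.0
```

```bash
cat > tray.py <<'E'
# fit tray rectangle (rim z=.02) + fin in both views, from bright pixels
from fit import *
from scipy.optimize import minimize
TP=[box(-45,45,-110,110,0,20)]
E
python3 - <<'E'
from d import *
s=r.get_state();print(s["finger_force"],s["opening"],s["tool_pos"])
# target: keep the grip's offset from the tray: grip ~ where on tray now
c=np.array([.5453,-.0052]);a=np.radians(1.76)
o=s["tool_pos"][:2]-c;o=R.from_euler("z",-a).apply([*o,0]);print("grip in tray",o)
t=R.from_euler("z",-4.9,degrees=True).apply([o[0],0,0])+[.671,-.031,0];print(t)
delta(t[0],t[1],s["tool_pos"][2],-4.9)
E
```

```text
20.000294647179544 0.10912280462917916 [ 0.46149288 -0.00872298  0.01475688]
grip in tray [-0.08387579 -0.00094735  0.        ]
[ 0.58743076 -0.02383559  0.        ]
xyz [0.1254, 0.0192, -0.0001] rot [-0.0007, 0.0006, 0.1178]
```

Request:
carry_out(plan=[{"rot": [0, 0, 0.01], "xyz": [0.012, 0.001, 0], "grip": 255}, {"rot": [0, 0, 0.025], "xyz": [0.03, 0.004, 0], "grip": 255}, {"rot": [0, 0, 0.045], "xyz": [0.05, 0.007, 0], "grip": 255}, {"rot": [0, 0, 0.065], "xyz": [0.07, 0.01, 0], "grip": 255}, {"rot": [0, 0, 0.085], "xyz": [0.09, 0.014, 0], "grip": 255}, {"rot": [0, 0, 0.1], "xyz": [0.107, 0.017, 0], "grip": 255}, {"rot": [0, 0, 0.112], "xyz": [0.119, 0.0185, 0], "grip": 255}, {"rot": [0, 0, 0.118], "xyz": [0.1255, 0.019, 0], "grip": 255}])

```text
clock: 4.27
tool_pos: [0.5868, -0.0247, 0.0144]
eef_rot: [0.999, -0.044, -0.002, 0.0]
contact_force: [-6.8, 1.1, 8.4]
opening: 0.113
finger_force: 20.0
```

```bash
python3 - <<'E'
from d import *
from h import crop
delta(.58743,-.02384,.0148,-4.9)
im=r.snapshot("scene");crop("scene",200,150,250,180,3.2,"s2.png",im)
E
```

```text
xyz [0.0006, -0.0009, -0.0004] rot [0.0007, 0.0039, -0.0028]
```

View pics/s2.png

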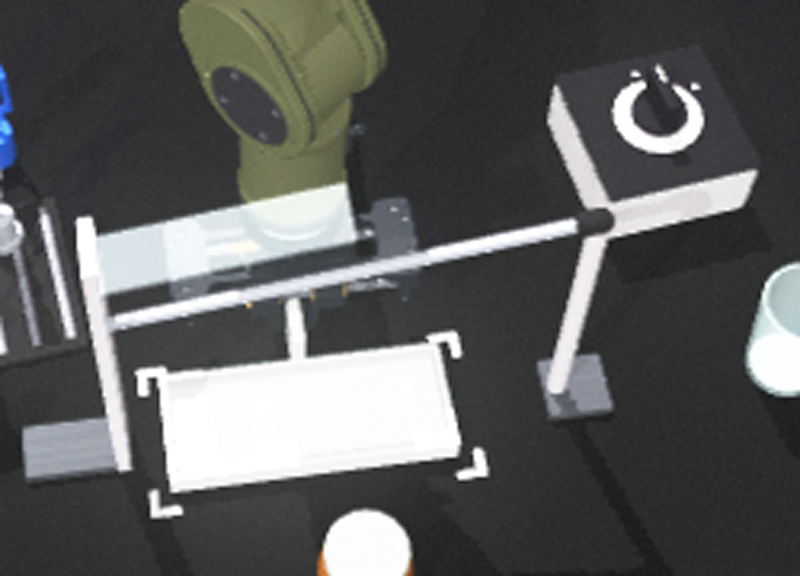

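The tray sits between the corners. The rim corners are at about (160,378), (440,345) and (461,440), and the bottom front edge runs from (168,492) to (460,456). Comparing that with the ideal:

```bash
cat > traychk.py <<'E'
from h import *
def fit(name,im=None):
    im=r.snapshot("scene") if im is None else im
    cv2.imwrite("pics/"+name,im[:,:,::-1])
    m=(im.min(2)>175).astype(np.uint8); m[:, :244]=0 ; m[:,350:]=0; m[:253]=0; m[306:]=0
    n,l,st,_=cv2.connectedComponentsWithStats(cv2.morphologyEx(m,cv2.MORPH_OPEN,np.ones((5,5),np.uint8)))
    i=1+st[1:,4].argmax(); m=(l==i).astype(np.uint8)
    c=max(cv2.findContours(m,cv2.RETR_EXTERNAL,cv2.CHAIN_APPROX_NONE)[0],key=cv2.contourArea)
    from scipy.optimize import minimize
    def cost(v,k=4):
        Rz=R.from_euler("z",v[2]);B=np.array([[x,y,z] for x in(-.045,.045) for y in(-.11,.11) for z in(0,.02)])
        q=cv2.convexHull(((proj("scene",Rz.apply(B)+[v[0],v[1],0])+.5)*k).astype(np.float32)).astype(np.int32)
        M=np.zeros((im.shape[0]*k,im.shape[1]*k),np.uint8);cv2.fillConvexPoly(M,q,255)
        return np.abs(cv2.resize(M,None,fx=1/k,fy=1/k,interpolation=cv2.INTER_AREA)/255.-m).sum()
    v=[.671,-.031,np.radians(-4.9)]
    f=minimize(cost,v,method="Nelder-Mead",options=dict(initial_simplex=[v,[v[0]+.01,v[1],v[2]],[v[0],v[1]+.01,v[2]],[v[0],v[1],v[2]+.1]],xatol=1e-4,fatol=.05))
    e=R.from_euler("z",4.9,degrees=True).apply([f.x[0]-.671,f.x[1]+.031,0])
    print("tray",f.x[:2].round(4),np.degrees(f.x[2]).round(2),"err rail xy",e[:2].round(4),"cost",f.fun,"area",m.sum())
if __name__=="__main__":
    import sys; fit(sys.argv[1])
E
python3 traychk.py t3.png
```

```text
tray [ 0.6709 -0.0334] -5.32 err rail xy [ 0.0001 -0.0024] cost 70.30588235294117 area 3282
```

Request:
carry_out(plan=[{"rot": [0, 0, -0.005], "xyz": [0, -0.0022, 0], "grip": 255}, {"rot": [0, 0, -0.005], "xyz": [0, -0.0022, 0], "grip": 255}, {"rot": [0, 0, -0.005], "xyz": [0, -0.0022, 0], "grip": 150}, {"rot": [0, 0, -0.005], "xyz": [0, -0.0022, 0], "grip": 150}, {"rot": [0, 0, -0.005], "xyz": [0, -0.0022, 0], "grip": 150}, {"rot": [0, 0, -0.005], "xyz": [0, -0.0022, 0], "grip": 150}])

```text
clock: 4.87
tool_pos: [0.5878, -0.0209, 0.0145]
eef_rot: [0.999, -0.04, -0.0, -0.001]
contact_force: [-0.3, 0.2, -0.3]
opening: 0.386
finger_force: 0.0
```

Request:
carry_out(plan=[{"rot": [0, 0, 0], "xyz": [0, 0, -0.02], "grip": 150}, {"rot": [0, 0, 0], "xyz": [0, 0, -0.06], "grip": 150}, {"rot": [0, 0, 0], "xyz": [-0.02, 0, -0.1], "grip": 150}, {"rot": [0, 0, 0], "xyz": [-0.04, 0, -0.14], "grip": 150}, {"rot": [0, 0, 0], "xyz": [-0.06, 0, -0.18], "grip": 150}, {"rot": [0, 0, 0], "xyz": [-0.08, 0, -0.22], "grip": 150}, {"rot": [0, 0, 0], "xyz": [-0.1, 0, -0.25], "grip": 150}, {"rot": [0, 0, 0], "xyz": [-0.1, 0, -0.25], "grip": 150}])

```text
clock: 5.53
tool_pos: [0.4874, -0.0123, 0.2695]
eef_rot: [0.999, -0.039, 0.003, -0.0]
contact_force: [0.1, -0.2, -0.1]
opening: 0.414
finger_force: 0.0
```

```bash
python3 traychk.py t4.png; python3 -c "
from plant import r;print(r.get_state()['q'].round(2))"; for y in 86.9 -93.1; do python3 d.py .4542 -.2385 .26 $y; done
```

```text
tray [ 0.6708 -0.0316] -5.33 err rail xy [-0.0001 -0.0006] cost 68.54509803921569 area 3313
[ 0.33  0.52 -0.62  1.92  0.41  0.82 -2.16]
xyz [-0.0159, 0.2276, 0.0082] rot [0.004, -0.0044, -1.5962]
xyz [-0.0159, 0.2276, 0.0082] rot [-0.0044, -0.004, 1.5454]
```

The tray is placed with under 1 mm of error. Next is spindle D, with the tool yaw taken the positive way because of joint 7's range.

Request:
carry_out(plan=[{"rot": [0, 0, -0.12], "xyz": [0, 0.025, 0], "grip": 150}, {"rot": [0, 0, -0.24], "xyz": [0, 0.05, 0], "grip": 150}, {"rot": [0, 0, -0.36], "xyz": [0, 0.075, 0], "grip": 150}, {"rot": [0, 0, -0.48], "xyz": [0, 0.1, 0], "grip": 150}, {"rot": [0, 0, -0.6], "xyz": [-0.004, 0.125, 0], "grip": 150}, {"rot": [0, 0, -0.72], "xyz": [-0.008, 0.15, 0], "grip": 150}, {"rot": [0, 0, -0.84], "xyz": [-0.012, 0.175, 0], "grip": 150}, {"rot": [0, 0, -0.96], "xyz": [-0.015, 0.2, 0], "grip": 150}])

```text
clock: 6.25
tool_pos: [0.4567, -0.2131, 0.263]
eef_rot: [0.904, 0.428, -0.0, -0.001]
contact_force: [0.3, -0.7, 0.3]
opening: 0.413
finger_force: 0.0
```

```bash
python3 d.py .4542 -.2385 .2 86.9
```

```text
xyz [-0.0213, 0.0143, 0.063] rot [-0.0025, -0.0011, -0.6318]
```

Request:
carry_out(plan=[{"rot": [0, 0, -0.12], "xyz": [-0.021, 0.013, 0], "grip": 150}, {"rot": [0, 0, -0.24], "xyz": [-0.021, 0.013, 0], "grip": 150}, {"rot": [0, 0, -0.36], "xyz": [-0.021, 0.013, 0], "grip": 150}, {"rot": [0, 0, -0.48], "xyz": [-0.021, 0.013, 0.02], "grip": 150}, {"rot": [0, 0, -0.6], "xyz": [-0.021, 0.013, 0.04], "grip": 150}, {"rot": [0, 0, -0.632], "xyz": [-0.021, 0.013, 0.063], "grip": 150}, {"rot": [0, 0, -0.632], "xyz": [-0.021, 0.013, 0.063], "grip": 150}, {"rot": [0, 0, -0.632], "xyz": [-0.021, 0.013, 0.063], "grip": 150}])

```text
clock: 6.92
tool_pos: [0.4531, -0.2359, 0.1998]
eef_rot: [0.728, 0.685, -0.0, -0.002]
contact_force: [0.0, -0.1, 0.4]
opening: 0.412
finger_force: 0.0
```

```bash
python3 d.py .4542 -.2385 .126 86.9; python3 - <<'E'
from h import *
crop("top",320,175,120,120,5,"a1.png")
E
```

```text
xyz [-0.0028, 0.0015, 0.0738] rot [-0.0037, -0.0028, -0.0065]
```

View pics/a1.png

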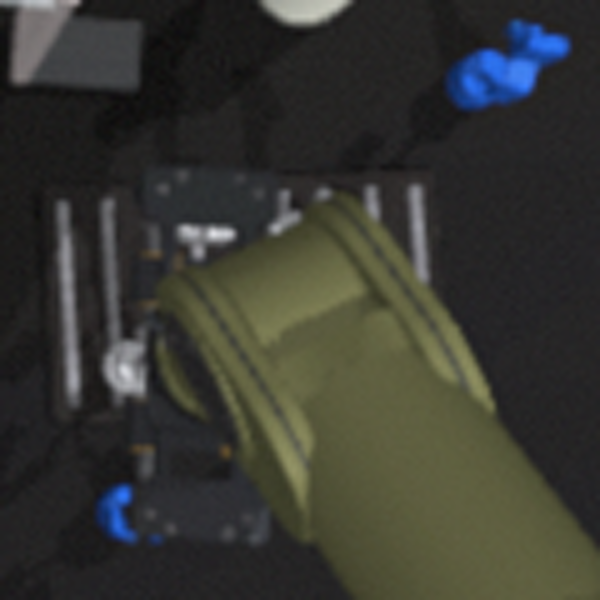

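The gripper is over D (its foot visible at (128,365)) and the body hangs above the neighbours' height. Descending and pinching.

Request:
carry_out(plan=[{"rot": [-0.002, -0.002, -0.006], "xyz": [-0.002, 0.001, 0.025], "grip": 150}, {"rot": [-0.002, -0.002, -0.006], "xyz": [-0.002, 0.001, 0.05], "grip": 150}, {"rot": [-0.002, -0.002, -0.006], "xyz": [-0.002, 0.001, 0.073], "grip": 150}, {"rot": [-0.002, -0.002, -0.006], "xyz": [-0.002, 0.001, 0.073], "grip": 190}, {"rot": [-0.002, -0.002, -0.006], "xyz": [-0.002, 0.001, 0.073], "grip": 210}, {"rot": [-0.002, -0.002, -0.006], "xyz": [-0.002, 0.001, 0.073], "grip": 225}, {"rot": [-0.002, -0.002, -0.006], "xyz": [-0.002, 0.001, 0.073], "grip": 240}, {"rot": [-0.002, -0.002, -0.006], "xyz": [-0.002, 0.001, 0.073], "grip": 255}], squeeze=15)

```text
clock: 7.63
tool_pos: [0.4555, -0.2383, 0.1302]
eef_rot: [0.726, 0.688, 0.0, 0.002]
contact_force: [-1.6, 1.0, 6.7]
opening: 0.108
finger_force: 15.0
```

Request:
carry_out(plan=[{"rot": [0, 0, 0], "xyz": [0, 0, 0], "grip": 255}, {"rot": [0, 0, 0], "xyz": [0, 0, 0], "grip": 255}, {"rot": [0, 0, 0], "xyz": [0, 0, 0], "grip": 255}, {"rot": [0, 0, 0], "xyz": [0, 0, -0.01], "grip": 255}, {"rot": [0, 0, 0], "xyz": [0, 0, -0.03], "grip": 255}, {"rot": [0, 0, 0], "xyz": [0, 0, -0.065], "grip": 255}, {"rot": [0, 0, 0], "xyz": [0, 0, -0.1], "grip": 255}, {"rot": [0, 0, 0], "xyz": [0, 0, -0.13], "grip": 255}], squeeze=35)

```text
clock: 8.3
tool_pos: [0.4546, -0.2375, 0.2614]
eef_rot: [0.726, 0.688, 0.001, 0.001]
contact_force: [0.2, 0.8, -1.0]
opening: 0.104
finger_force: 35.0
```

```bash
python3 d.py .6306 .0829 .284 85.1
```

```text
xyz [0.3292, 0.1589, -0.0226] rot [0.0028, 0.0011, 0.0326]
```

Request:
carry_out(plan=[{"rot": [0.002, 0.001, 0.0], "xyz": [0, 0, -0.025], "grip": 255}, {"rot": [0.002, 0.001, 0.01], "xyz": [0.03, 0.015, -0.035], "grip": 255}, {"rot": [0.002, 0.001, 0.02], "xyz": [0.065, 0.03, -0.035], "grip": 255}, {"rot": [0.002, 0.001, 0.03], "xyz": [0.1, 0.048, -0.035], "grip": 255}, {"rot": [0.002, 0.001, 0.032], "xyz": [0.135, 0.065, -0.035], "grip": 255}, {"rot": [0.002, 0.001, 0.032], "xyz": [0.17, 0.082, -0.035], "grip": 255}, {"rot": [0.002, 0.001, 0.032], "xyz": [0.2, 0.097, -0.035], "grip": 255}, {"rot": [0.002, 0.001, 0.032], "xyz": [0.225, 0.109, -0.035], "grip": 255}])

```text
clock: 8.97
tool_pos: [0.576, -0.0158, 0.2945]
eef_rot: [0.736, 0.677, 0.001, -0.0]
contact_force: [1.0, -1.2, -1.3]
opening: 0.111
finger_force: 35.0
```

```bash
python3 d.py .6306 .0829 .287 85.1;python3 d.py .6804 .0786 .287 85.1
```

```text
xyz [0.1029, 0.0462, 0.0077] rot [0.0006, -0.0014, 0.0026]
xyz [0.1027, 0.0962, 0.0077] rot [0.0006, -0.0014, 0.0026]
```

Request:
carry_out(plan=[{"rot": [0, -0.001, 0.002], "xyz": [0.03, 0.014, 0.002], "grip": 255}, {"rot": [0, -0.001, 0.002], "xyz": [0.06, 0.027, 0.004], "grip": 255}, {"rot": [0, -0.001, 0.002], "xyz": [0.085, 0.038, 0.006], "grip": 255}, {"rot": [0, -0.001, 0.002], "xyz": [0.102, 0.046, 0.0075], "grip": 255}, {"rot": [0, -0.001, 0.002], "xyz": [0.102, 0.046, 0.0075], "grip": 255}, {"rot": [0, -0.001, 0.002], "xyz": [0.102, 0.046, 0.0075], "grip": 255}])

```text
clock: 9.47
tool_pos: [0.6295, 0.0799, 0.2862]
eef_rot: [0.737, 0.676, -0.001, -0.0]
contact_force: [-0.8, -1.1, -2.2]
opening: 0.109
finger_force: 35.0
```

```bash
python3 d.py .6804 .0786 .287 85.1; python3 - <<'E'
from h import *
crop("scene",230,150,180,130,4.4,"b1.png")
E
```

```text
xyz [0.0031, 0.0508, -0.0008] rot [-0.0009, 0.0006, 0.0002]
```

View pics/b1.png

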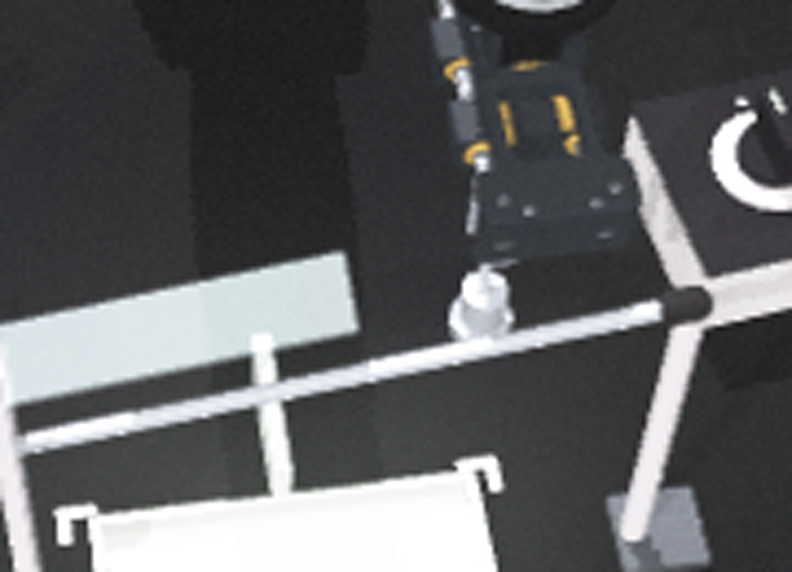

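The spindle hangs upright at (480,300), on the robot's side of the rod and clear of the guard. Moving in at rod level:

Request:
carry_out(plan=[{"rot": [0, 0, 0], "xyz": [0.001, 0.008, 0], "grip": 255}, {"rot": [0, 0, 0], "xyz": [0.001, 0.018, 0], "grip": 255}, {"rot": [0, 0, 0], "xyz": [0.002, 0.028, 0], "grip": 255}, {"rot": [0, 0, 0], "xyz": [0.002, 0.038, 0], "grip": 255}, {"rot": [0, 0, 0], "xyz": [0.002, 0.046, 0], "grip": 255}, {"rot": [0, 0, 0], "xyz": [0.002, 0.05, 0], "grip": 255}, {"rot": [0, 0, 0], "xyz": [0.002, 0.05, 0], "grip": 255}])

```text
clock: 10.1
tool_pos: [0.6802, 0.0742, 0.2857]
eef_rot: [0.738, 0.674, -0.001, 0.001]
contact_force: [-0.7, 0.2, -2.2]
opening: 0.113
finger_force: 35.0
```

```bash
python3 d.py .6804 .0786 .250 85.1
```

```text
xyz [0.0044, -0.0002, 0.0357] rot [-0.0004, 0.0021, -0.0048]
```

Request:
carry_out(plan=[{"rot": [0, 0.001, 0], "xyz": [0.002, 0, 0.01], "grip": 255}, {"rot": [0, 0.001, 0], "xyz": [0.002, 0, 0.02], "grip": 255}, {"rot": [0, 0.001, 0], "xyz": [0.002, 0, 0.028], "grip": 255}, {"rot": [0, 0.001, 0], "xyz": [0.002, 0, 0.032], "grip": 255}, {"rot": [0, 0.001, 0], "xyz": [0.002, 0, 0.034], "grip": 255}, {"rot": [0, 0.001, 0], "xyz": [0.002, 0, 0.034], "grip": 255}])

```text
clock: 10.6
tool_pos: [0.6799, 0.0779, 0.2511]
eef_rot: [0.737, 0.675, -0.001, -0.0]
contact_force: [-0.8, 0.0, -2.3]
opening: 0.113
finger_force: 35.0
```

```bash
python3 d.py .6804 .0786 .250 85.1; python3 -c "
from plant import r;print(r.get_state()['contact_force'])"
```

```text
xyz [0.0008, 0.0005, 0.0011] rot [-0.0012, 0.0007, -0.0022]
[-0.81704757  0.02540668 -2.29136928]
```

Request:
carry_out(plan=[{"rot": [0, 0, 0], "xyz": [0, 0, 0.002], "grip": 255}, {"rot": [0, 0, 0], "xyz": [0, 0, 0.003], "grip": 255}, {"rot": [0, 0, 0], "xyz": [0, 0, 0.003], "grip": 255}])

```text
clock: 10.85
tool_pos: [0.681, 0.0781, 0.2497]
eef_rot: [0.738, 0.675, 0.001, 0.001]
contact_force: [1.8, -0.5, 1.8]
opening: 0.108
finger_force: 35.0
```

Contact has come on, so the hook is seated. Releasing and lifting.

Request:
carry_out(plan=[{"rot": [0, 0, 0], "xyz": [0, 0, 0], "grip": 150}, {"rot": [0, 0, 0], "xyz": [0, 0, 0], "grip": 150}, {"rot": [0, 0, 0], "xyz": [0, 0, 0], "grip": 150}, {"rot": [0, 0, 0], "xyz": [0, 0, 0], "grip": 150}, {"rot": [0, 0, 0], "xyz": [0, 0, -0.02], "grip": 150}, {"rot": [0, 0, 0], "xyz": [0, -0.02, -0.05], "grip": 150}, {"rot": [0, 0, 0], "xyz": [0, -0.06, -0.05], "grip": 150}, {"rot": [0, 0, 0], "xyz": [0, -0.09, -0.05], "grip": 150}])

```text
clock: 11.52
tool_pos: [0.589, 0.0875, 0.3003]
eef_rot: [0.737, 0.675, 0.001, -0.0]
contact_force: [-1.0, 0.4, 0.1]
opening: 0.408
finger_force: 0.0
```

```bash
python3 d.py .547 -.2821 .25 90.7; python3 traychk.py t5.png; python3 - <<'E'
from h import *
crop("scene",200,150,250,180,3.2,"b2.png")
E
```

```text
xyz [-0.3719, -0.0096, 0.0496] rot [0.0013, -0.0016, -0.0998]
tray [ 0.6708 -0.0315] -4.74 err rail xy [-0.0002 -0.0005] cost 77.5921568627451 area 3319
```

View pics/b2.png

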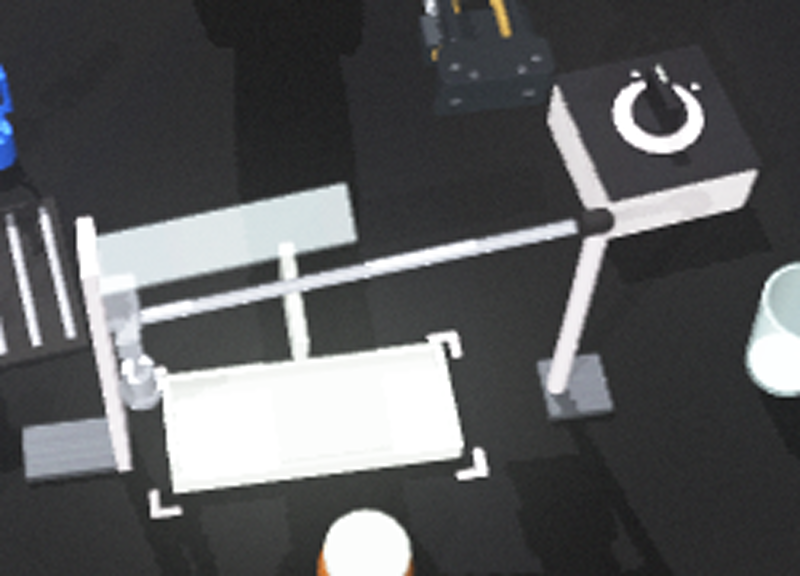

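Spindle D hangs against the stop at (135,330) and the tray is still in place. Next is C.

Request:
carry_out(plan=[{"rot": [0, 0, -0.05], "xyz": [-0.041, -0.003, 0], "grip": 150}, {"rot": [0, 0, -0.1], "xyz": [-0.082, -0.006, 0], "grip": 150}, {"rot": [0, 0, -0.1], "xyz": [-0.123, -0.009, 0], "grip": 150}, {"rot": [0, 0, -0.1], "xyz": [-0.164, -0.0096, 0], "grip": 150}, {"rot": [0, 0, -0.1], "xyz": [-0.205, -0.0096, 0], "grip": 150}, {"rot": [0, 0, -0.1], "xyz": [-0.246, -0.0096, 0], "grip": 150}, {"rot": [0, 0, -0.1], "xyz": [-0.287, -0.0096, 0], "grip": 150}, {"rot": [0, 0, -0.1], "xyz": [-0.328, -0.0096, 0], "grip": 150}])

```text
clock: 12.28
tool_pos: [0.552, -0.2426, 0.2988]
eef_rot: [0.703, 0.711, -0.0, 0.0]
contact_force: [0.3, -0.1, 0.7]
opening: 0.415
finger_force: 0.0
```

```bash
python3 d.py .547 -.2821 .2 90.7
```

```text
xyz [-0.0394, -0.0054, 0.0988] rot [-0.0003, 0.0005, -0.0008]
```

Request:
carry_out(plan=[{"rot": [0, 0, 0], "xyz": [-0.03, -0.005, 0.01], "grip": 150}, {"rot": [0, 0, 0], "xyz": [-0.0375, -0.005, 0.04], "grip": 150}, {"rot": [0, 0, 0], "xyz": [-0.0375, -0.005, 0.075], "grip": 150}, {"rot": [0, 0, 0], "xyz": [-0.0375, -0.005, 0.1], "grip": 150}, {"rot": [0, 0, 0], "xyz": [-0.0375, -0.005, 0.1], "grip": 150}, {"rot": [0, 0, 0], "xyz": [-0.0375, -0.005, 0.1], "grip": 150}])

```text
clock: 12.78
tool_pos: [0.5473, -0.2776, 0.1981]
eef_rot: [0.703, 0.711, -0.001, -0.001]
contact_force: [0.6, -0.4, -1.2]
opening: 0.414
finger_force: 0.0
```

```bash
python3 d.py .547 -.2821 .132 90.7
```

```text
xyz [-0.0045, -0.0002, 0.0661] rot [-0.0024, -0.0008, -0.0002]
```

Request:
carry_out(plan=[{"rot": [-0.001, 0, 0], "xyz": [-0.0035, 0, 0.025], "grip": 150}, {"rot": [-0.001, 0, 0], "xyz": [-0.0035, 0, 0.05], "grip": 150}, {"rot": [-0.001, 0, 0], "xyz": [-0.0035, 0, 0.065], "grip": 150}, {"rot": [-0.001, 0, 0], "xyz": [-0.0035, 0, 0.065], "grip": 190}, {"rot": [-0.001, 0, 0], "xyz": [-0.0035, 0, 0.065], "grip": 210}, {"rot": [-0.001, 0, 0], "xyz": [-0.0035, 0, 0.065], "grip": 225}, {"rot": [-0.001, 0, 0], "xyz": [-0.0035, 0, 0.065], "grip": 240}, {"rot": [-0.001, 0, 0], "xyz": [-0.0035, 0, 0.065], "grip": 255}], squeeze=15)

```text
clock: 13.45
tool_pos: [0.5485, -0.2812, 0.1357]
eef_rot: [0.703, 0.711, 0.0, 0.002]
contact_force: [-0.8, -0.6, 4.8]
opening: 0.11
finger_force: 15.0
```

Request:
carry_out(plan=[{"rot": [0, 0, 0], "xyz": [0, 0, 0], "grip": 255}, {"rot": [0, 0, 0], "xyz": [0, 0, 0], "grip": 255}, {"rot": [0, 0, 0], "xyz": [0, 0, -0.01], "grip": 255}, {"rot": [0, 0, 0], "xyz": [0, 0, -0.035], "grip": 255}, {"rot": [0, 0, 0], "xyz": [0, 0, -0.07], "grip": 255}, {"rot": [0, 0, 0], "xyz": [0, 0, -0.11], "grip": 255}, {"rot": [0, 0, 0], "xyz": [0, 0, -0.15], "grip": 255}, {"rot": [0, 0, 0], "xyz": [0, 0, -0.165], "grip": 255}], squeeze=35)

```text
clock: 14.12
tool_pos: [0.5498, -0.28, 0.3055]
eef_rot: [0.703, 0.712, 0.003, 0.004]
contact_force: [0.9, -0.0, -1.8]
opening: 0.115
finger_force: 35.0
```

```bash
python3 d.py .6306 .0829 .288 85.1
```

```text
xyz [0.3619, 0.0854, 0.0177] rot [0.0089, 0.001, 0.0984]
```

Request:
carry_out(plan=[{"rot": [0.003, 0, 0.02], "xyz": [0.03, -0.005, 0.002], "grip": 255}, {"rot": [0.005, 0, 0.04], "xyz": [0.07, -0.005, 0.002], "grip": 255}, {"rot": [0.005, 0, 0.06], "xyz": [0.11, -0.005, 0.003], "grip": 255}, {"rot": [0.005, 0, 0.08], "xyz": [0.15, 0, 0.004], "grip": 255}, {"rot": [0.005, 0, 0.098], "xyz": [0.19, 0.005, 0.006], "grip": 255}, {"rot": [0.005, 0, 0.098], "xyz": [0.23, 0.02, 0.009], "grip": 255}, {"rot": [0.005, 0, 0.098], "xyz": [0.27, 0.035, 0.012], "grip": 255}, {"rot": [0.005, 0, 0.098], "xyz": [0.3, 0.048, 0.013], "grip": 255}])

```text
clock: 14.78
tool_pos: [0.5915, 0.023, 0.2864]
eef_rot: [0.736, 0.677, -0.001, -0.002]
contact_force: [-0.8, 0.2, -0.8]
opening: 0.105
finger_force: 35.0
```

```bash
python3 d.py .6306 .0829 .292 85.1
```

```text
xyz [0.063, 0.034, -0.0057] rot [-0.0046, -0.0003, 0.0025]
```

Request:
carry_out(plan=[{"rot": [-0.004, 0, 0.002], "xyz": [0.025, 0.01, -0.003], "grip": 255}, {"rot": [-0.004, 0, 0.002], "xyz": [0.045, 0.025, -0.005], "grip": 255}, {"rot": [-0.004, 0, 0.002], "xyz": [0.06, 0.034, -0.005], "grip": 255}, {"rot": [-0.004, 0, 0.002], "xyz": [0.061, 0.044, -0.005], "grip": 255}, {"rot": [-0.004, 0, 0.002], "xyz": [0.061, 0.056, -0.005], "grip": 255}, {"rot": [-0.004, 0, 0.002], "xyz": [0.061, 0.068, -0.005], "grip": 255}, {"rot": [-0.004, 0, 0.002], "xyz": [0.061, 0.079, -0.005], "grip": 255}, {"rot": [-0.004, 0, 0.002], "xyz": [0.061, 0.083, -0.005], "grip": 255}])

```text
clock: 15.45
tool_pos: [0.6806, 0.073, 0.2905]
eef_rot: [0.738, 0.675, -0.0, -0.0]
contact_force: [-0.7, 0.0, -1.0]
opening: 0.108
finger_force: 35.0
```

```bash
python3 d.py .6804 .0786 .255 85.1
```

```text
xyz [0.0055, -0.0007, 0.0355] rot [-0.0002, 0.0002, -0.0029]
```

Request:
carry_out(plan=[{"rot": [0, 0, -0.002], "xyz": [0.003, 0, 0.012], "grip": 255}, {"rot": [0, 0, -0.002], "xyz": [0.003, 0, 0.024], "grip": 255}, {"rot": [0, 0, -0.002], "xyz": [0.003, 0, 0.031], "grip": 255}, {"rot": [0, 0, -0.002], "xyz": [0.003, 0, 0.033], "grip": 255}, {"rot": [0, 0, -0.002], "xyz": [0.003, 0, 0.035], "grip": 255}, {"rot": [0, 0, -0.002], "xyz": [0.003, 0, 0.035], "grip": 255}])

```text
clock: 15.95
tool_pos: [0.68, 0.076, 0.2555]
eef_rot: [0.737, 0.676, -0.0, 0.0]
contact_force: [-0.7, -0.0, -0.9]
opening: 0.11
finger_force: 35.0
```

Request:
carry_out(plan=[{"rot": [0, 0, 0], "xyz": [0, 0, 0.0015], "grip": 255}, {"rot": [0, 0, 0], "xyz": [0, 0, 0.003], "grip": 255}, {"rot": [0, 0, 0], "xyz": [0, 0, 0.003], "grip": 255}])

```text
clock: 16.2
tool_pos: [0.6811, 0.0763, 0.2546]
eef_rot: [0.737, 0.676, 0.001, 0.001]
contact_force: [1.8, -1.3, 6.8]
opening: 0.11
finger_force: 35.0
```

Request:
carry_out(plan=[{"rot": [0, 0, 0], "xyz": [0, 0, 0], "grip": 150}, {"rot": [0, 0, 0], "xyz": [0, 0, 0], "grip": 150}, {"rot": [0, 0, 0], "xyz": [0, 0, 0], "grip": 150}, {"rot": [0, 0, 0], "xyz": [0, 0, 0], "grip": 150}, {"rot": [0, 0, 0], "xyz": [0, 0, -0.02], "grip": 150}, {"rot": [0, 0, 0], "xyz": [0, -0.02, -0.045], "grip": 150}, {"rot": [0, 0, 0], "xyz": [0, -0.06, -0.045], "grip": 150}, {"rot": [0, 0, 0], "xyz": [0, -0.1, -0.045], "grip": 150}])

```text
clock: 16.87
tool_pos: [0.5799, 0.0858, 0.2983]
eef_rot: [0.737, 0.676, 0.001, -0.0]
contact_force: [0.1, -0.6, 0.4]
opening: 0.413
finger_force: 0.0
```

```bash
python3 d.py .5328 -.3426 .3 70.6; python3 traychk.py t6.png
```

```text
xyz [-0.4309, -0.0096, -0.0026] rot [0.0011, -0.0021, 0.2512]
tray [ 0.6708 -0.0312] -5.17 err rail xy [-0.0002 -0.0002] cost 229.54509803921567 area 3446
```

Request:
carry_out(plan=[{"rot": [0, 0, 0.03], "xyz": [-0.041, -0.003, 0], "grip": 150}, {"rot": [0, 0, 0.06], "xyz": [-0.082, -0.006, 0], "grip": 150}, {"rot": [0, 0, 0.1], "xyz": [-0.123, -0.009, 0], "grip": 150}, {"rot": [0, 0, 0.14], "xyz": [-0.164, -0.0096, 0], "grip": 150}, {"rot": [0, 0, 0.18], "xyz": [-0.205, -0.0096, 0], "grip": 150}, {"rot": [0, 0, 0.22], "xyz": [-0.246, -0.0096, 0], "grip": 150}, {"rot": [0, 0, 0.25], "xyz": [-0.287, -0.0096, 0], "grip": 150}, {"rot": [0, 0, 0.25], "xyz": [-0.328, -0.0096, 0], "grip": 150}])

```text
clock: 17.58
tool_pos: [0.5421, -0.2432, 0.2976]
eef_rot: [0.816, 0.579, -0.001, 0.0]
contact_force: [0.8, 0.6, 0.1]
opening: 0.411
finger_force: 0.0
```

```bash
python3 d.py .5328 -.3426 .2 70.6
```

```text
xyz [-0.0968, 0.0242, 0.0977] rot [-0.0006, 0.001, 0.0018]
```

Request:
carry_out(plan=[{"rot": [0, 0, 0], "xyz": [-0.038, 0.01, 0], "grip": 150}, {"rot": [0, 0, 0], "xyz": [-0.075, 0.02, 0.02], "grip": 150}, {"rot": [0, 0, 0], "xyz": [-0.094, 0.024, 0.05], "grip": 150}, {"rot": [0, 0, 0], "xyz": [-0.094, 0.024, 0.085], "grip": 150}, {"rot": [0, 0, 0], "xyz": [-0.094, 0.024, 0.098], "grip": 150}, {"rot": [0, 0, 0], "xyz": [-0.094, 0.024, 0.098], "grip": 150}, {"rot": [0, 0, 0], "xyz": [-0.094, 0.024, 0.098], "grip": 150}])

```text
clock: 18.17
tool_pos: [0.5351, -0.3363, 0.2002]
eef_rot: [0.815, 0.58, 0.0, -0.0]
contact_force: [-0.0, 0.0, 0.6]
opening: 0.415
finger_force: 0.0
```

```bash
python3 d.py .5328 -.3426 .134 70.6
```

```text
xyz [-0.0068, -0.0, 0.0662] rot [-0.0005, -0.0009, 0.0053]
```

Request:
carry_out(plan=[{"rot": [0, 0, 0.003], "xyz": [-0.006, 0, 0.015], "grip": 150}, {"rot": [0, 0, 0.003], "xyz": [-0.006, 0, 0.045], "grip": 150}, {"rot": [0, 0, 0.003], "xyz": [-0.006, 0, 0.066], "grip": 150}, {"rot": [0, 0, 0.003], "xyz": [-0.006, 0, 0.066], "grip": 190}, {"rot": [0, 0, 0.003], "xyz": [-0.006, 0, 0.066], "grip": 210}, {"rot": [0, 0, 0.003], "xyz": [-0.006, 0, 0.066], "grip": 225}, {"rot": [0, 0, 0.003], "xyz": [-0.006, 0, 0.066], "grip": 240}, {"rot": [0, 0, 0.003], "xyz": [-0.006, 0, 0.066], "grip": 255}], squeeze=15)

```text
clock: 18.83
tool_pos: [0.5338, -0.3437, 0.1358]
eef_rot: [0.816, 0.578, 0.001, 0.002]
contact_force: [0.4, -0.4, 3.8]
opening: 0.116
finger_force: 15.0
```

Request:
carry_out(plan=[{"rot": [0, 0, 0], "xyz": [0, 0, 0], "grip": 255}, {"rot": [0, 0, 0], "xyz": [0, 0, 0], "grip": 255}, {"rot": [0, 0, 0], "xyz": [0, 0, -0.01], "grip": 255}, {"rot": [0, 0, 0], "xyz": [0, 0, -0.035], "grip": 255}, {"rot": [0, 0, 0], "xyz": [0, 0, -0.07], "grip": 255}, {"rot": [0, 0, 0], "xyz": [0, 0, -0.11], "grip": 255}, {"rot": [0, 0, 0], "xyz": [0, 0, -0.15], "grip": 255}, {"rot": [0, 0, 0], "xyz": [0, 0, -0.165], "grip": 255}], squeeze=35)

```text
clock: 19.5
tool_pos: [0.5346, -0.3431, 0.3054]
eef_rot: [0.816, 0.578, 0.002, 0.003]
contact_force: [3.3, -0.4, -1.1]
opening: 0.111
finger_force: 35.0
```

```bash
python3 d.py .6306 .0829 .292 85.1
```

```text
xyz [0.4337, -0.051, 0.0129] rot [0.0079, 0.0011, -0.253]
```

Request:
carry_out(plan=[{"rot": [0.003, 0, -0.02], "xyz": [0.03, -0.006, 0.003], "grip": 255}, {"rot": [0.005, 0, -0.05], "xyz": [0.07, -0.014, 0.005], "grip": 255}, {"rot": [0.005, 0, -0.09], "xyz": [0.11, -0.022, 0.007], "grip": 255}, {"rot": [0.005, 0, -0.13], "xyz": [0.15, -0.03, 0.009], "grip": 255}, {"rot": [0.005, 0, -0.17], "xyz": [0.19, -0.038, 0.01], "grip": 255}, {"rot": [0.005, 0, -0.21], "xyz": [0.23, -0.046, 0.01], "grip": 255}, {"rot": [0.005, 0, -0.25], "xyz": [0.265, -0.053, 0.01], "grip": 255}, {"rot": [0.005, 0, -0.253], "xyz": [0.3, -0.06, 0.01], "grip": 255}])

```text
clock: 20.17
tool_pos: [0.575, -0.0387, 0.2891]
eef_rot: [0.736, 0.677, -0.002, -0.002]
contact_force: [-0.1, 0.0, -1.6]
opening: 0.111
finger_force: 35.0
```

```bash
python3 d.py .6306 .0829 .292 85.1;python3 d.py .6804 .0786 .292 85.1
```

```text
xyz [0.1258, 0.0452, -0.0032] rot [-0.0057, 0.0003, 0.0024]
xyz [0.1257, 0.0952, -0.0035] rot [-0.0057, 0.0003, 0.0024]
```

Request:
carry_out(plan=[{"rot": [-0.005, 0, 0.002], "xyz": [0.038, 0.012, -0.003], "grip": 255}, {"rot": [-0.005, 0, 0.002], "xyz": [0.076, 0.024, -0.004], "grip": 255}, {"rot": [-0.005, 0, 0.002], "xyz": [0.11, 0.036, -0.004], "grip": 255}, {"rot": [-0.005, 0, 0.002], "xyz": [0.123, 0.046, -0.004], "grip": 255}, {"rot": [-0.005, 0, 0.002], "xyz": [0.124, 0.059, -0.004], "grip": 255}, {"rot": [-0.005, 0, 0.002], "xyz": [0.124, 0.073, -0.004], "grip": 255}, {"rot": [-0.005, 0, 0.002], "xyz": [0.124, 0.087, -0.004], "grip": 255}, {"rot": [-0.005, 0, 0.002], "xyz": [0.124, 0.094, -0.004], "grip": 255}])

```text
clock: 20.83
tool_pos: [0.6808, 0.0745, 0.2921]
eef_rot: [0.738, 0.675, -0.0, -0.0]
contact_force: [-0.6, -0.4, -1.1]
opening: 0.113
finger_force: 35.0
```

```bash
python3 d.py .6804 .0786 .255 85.1
```

```text
xyz [0.0041, -0.0007, 0.0371] rot [-0.0003, 0.0002, -0.003]
```

Request:
carry_out(plan=[{"rot": [0, 0, -0.002], "xyz": [0.002, 0, 0.012], "grip": 255}, {"rot": [0, 0, -0.002], "xyz": [0.002, 0, 0.024], "grip": 255}, {"rot": [0, 0, -0.002], "xyz": [0.002, 0, 0.032], "grip": 255}, {"rot": [0, 0, -0.002], "xyz": [0.002, 0, 0.035], "grip": 255}, {"rot": [0, 0, -0.002], "xyz": [0.002, 0, 0.037], "grip": 255}, {"rot": [0, 0, -0.002], "xyz": [0.002, 0, 0.038], "grip": 255}, {"rot": [0, 0, -0.002], "xyz": [0.002, 0, 0.038], "grip": 255}])

```text
clock: 21.42
tool_pos: [0.6807, 0.0767, 0.2553]
eef_rot: [0.737, 0.676, 0.001, 0.001]
contact_force: [2.9, -1.5, 3.7]
opening: 0.11
finger_force: 35.0
```

Seated. Releasing.

Request:
carry_out(plan=[{"rot": [0, 0, 0], "xyz": [0, 0, 0], "grip": 150}, {"rot": [0, 0, 0], "xyz": [0, 0, 0], "grip": 150}, {"rot": [0, 0, 0], "xyz": [0, 0, 0], "grip": 150}, {"rot": [0, 0, 0], "xyz": [0, 0, 0], "grip": 150}, {"rot": [0, 0, 0], "xyz": [0, 0, -0.02], "grip": 150}, {"rot": [0, 0, 0], "xyz": [0, -0.02, -0.045], "grip": 150}, {"rot": [0, 0, 0], "xyz": [0, -0.06, -0.045], "grip": 150}, {"rot": [0, 0, 0], "xyz": [0, -0.1, -0.045], "grip": 150}])

```text
clock: 22.08
tool_pos: [0.5799, 0.0865, 0.2999]
eef_rot: [0.737, 0.676, 0.001, -0.0]
contact_force: [-0.5, 1.0, 0.0]
opening: 0.409
finger_force: 0.0
```

```bash
python3 d.py .4582 -.3973 .3 73.7; python3 - <<'E'
from h import *
a=r.snapshot("scene");crop("scene",90,140,270,180,2.9,"b3.png",a)
E
```

```text
xyz [-0.4926, -0.079, -0.0015] rot [0.0011, -0.0027, 0.1972]
```

View pics/b3.png

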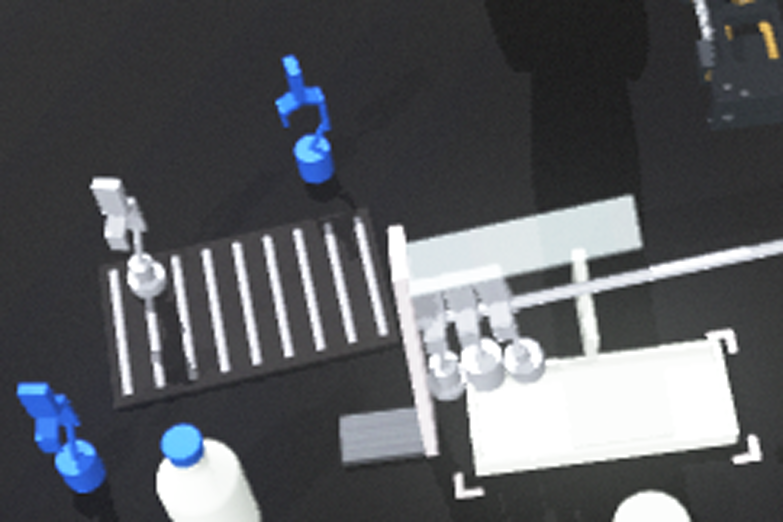

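Three spindles queue at the stop at (440,330), (470,320) and (500,315). A still stands at (145,240), the blue ones are untouched and the tray is in place. Going for A.

Request:
carry_out(plan=[{"rot": [0, 0, 0.03], "xyz": [-0.04, -0.006, 0], "grip": 150}, {"rot": [0, 0, 0.06], "xyz": [-0.08, -0.013, 0], "grip": 150}, {"rot": [0, 0, 0.09], "xyz": [-0.12, -0.019, 0], "grip": 150}, {"rot": [0, 0, 0.12], "xyz": [-0.16, -0.026, 0], "grip": 150}, {"rot": [0, 0, 0.15], "xyz": [-0.2, -0.032, 0], "grip": 150}, {"rot": [0, 0, 0.18], "xyz": [-0.24, -0.039, 0], "grip": 150}, {"rot": [0, 0, 0.197], "xyz": [-0.28, -0.045, 0], "grip": 150}, {"rot": [0, 0, 0.197], "xyz": [-0.32, -0.052, 0], "grip": 150}])

```text
clock: 22.8
tool_pos: [0.5003, -0.2308, 0.2991]
eef_rot: [0.8, 0.6, -0.0, -0.0]
contact_force: [1.1, -0.2, 0.0]
opening: 0.408
finger_force: 0.0
```

```bash
python3 d.py .4582 -.3973 .2 73.7
```

```text
xyz [-0.1716, 0.0062, 0.0991] rot [-0.0008, 0.0002, 0.0013]
```

Request:
carry_out(plan=[{"rot": [0, 0, 0], "xyz": [-0.04, 0.002, 0], "grip": 150}, {"rot": [0, 0, 0], "xyz": [-0.08, 0.004, 0], "grip": 150}, {"rot": [0, 0, 0], "xyz": [-0.12, 0.006, 0.01], "grip": 150}, {"rot": [0, 0, 0], "xyz": [-0.15, 0.006, 0.03], "grip": 150}, {"rot": [0, 0, 0], "xyz": [-0.1685, 0.006, 0.06], "grip": 150}, {"rot": [0, 0, 0], "xyz": [-0.1685, 0.006, 0.1], "grip": 150}, {"rot": [0, 0, 0], "xyz": [-0.1685, 0.006, 0.1], "grip": 150}, {"rot": [0, 0, 0], "xyz": [-0.1685, 0.006, 0.1], "grip": 150}])

```text
clock: 23.47
tool_pos: [0.4588, -0.3914, 0.1978]
eef_rot: [0.799, 0.601, -0.001, -0.002]
contact_force: [0.8, 0.0, 1.0]
opening: 0.412
finger_force: 0.0
```

```bash
python3 d.py .4582 -.3973 .134 73.7
```

```text
xyz [-0.006, 0.0013, 0.0638] rot [-0.0046, -0.0021, 0.0027]
```

Request:
carry_out(plan=[{"rot": [-0.002, 0, 0], "xyz": [-0.005, 0.001, 0.015], "grip": 150}, {"rot": [-0.002, 0, 0], "xyz": [-0.005, 0.001, 0.045], "grip": 150}, {"rot": [-0.002, 0, 0], "xyz": [-0.005, 0.001, 0.065], "grip": 150}, {"rot": [-0.002, 0, 0], "xyz": [-0.005, 0.001, 0.065], "grip": 190}, {"rot": [-0.002, 0, 0], "xyz": [-0.005, 0.001, 0.065], "grip": 210}, {"rot": [-0.002, 0, 0], "xyz": [-0.005, 0.001, 0.065], "grip": 225}, {"rot": [-0.002, 0, 0], "xyz": [-0.005, 0.001, 0.065], "grip": 240}, {"rot": [-0.002, 0, 0], "xyz": [-0.005, 0.001, 0.065], "grip": 255}], squeeze=15)

```text
clock: 24.13
tool_pos: [0.4604, -0.3978, 0.1362]
eef_rot: [0.8, 0.6, 0.001, 0.002]
contact_force: [-1.6, 0.0, 6.9]
opening: 0.115
finger_force: 14.9
```

Request:
carry_out(plan=[{"rot": [0, 0, 0], "xyz": [0, 0, 0], "grip": 255}, {"rot": [0, 0, 0], "xyz": [0, 0, 0], "grip": 255}, {"rot": [0, 0, 0], "xyz": [0, 0, -0.01], "grip": 255}, {"rot": [0, 0, 0], "xyz": [0, 0, -0.035], "grip": 255}, {"rot": [0, 0, 0], "xyz": [0, 0, -0.07], "grip": 255}, {"rot": [0, 0, 0], "xyz": [0, 0, -0.11], "grip": 255}, {"rot": [0, 0, 0], "xyz": [0, 0, -0.15], "grip": 255}, {"rot": [0, 0, 0], "xyz": [0, 0, -0.165], "grip": 255}], squeeze=35)

```text
clock: 24.8
tool_pos: [0.4618, -0.3972, 0.3059]
eef_rot: [0.8, 0.601, 0.003, 0.005]
contact_force: [1.2, -0.8, -0.9]
opening: 0.109
finger_force: 34.9
```

```bash
python3 d.py .6 .03 .292 85.1
```

```text
xyz [0.4488, 0.0136, 0.0136] rot [0.0105, 0.0022, -0.1968]
```

Request:
carry_out(plan=[{"rot": [0.003, 0, -0.02], "xyz": [0.03, 0.0, 0.003], "grip": 255}, {"rot": [0.006, 0, -0.05], "xyz": [0.07, 0.0, 0.004], "grip": 255}, {"rot": [0.006, 0, -0.08], "xyz": [0.11, 0.001, 0.005], "grip": 255}, {"rot": [0.006, 0, -0.11], "xyz": [0.15, 0.002, 0.006], "grip": 255}, {"rot": [0.006, 0, -0.14], "xyz": [0.19, 0.003, 0.007], "grip": 255}, {"rot": [0.006, 0, -0.17], "xyz": [0.23, 0.004, 0.008], "grip": 255}, {"rot": [0.006, 0, -0.197], "xyz": [0.27, 0.005, 0.009], "grip": 255}, {"rot": [0.006, 0, -0.197], "xyz": [0.31, 0.006, 0.01], "grip": 255}])

```text
clock: 25.47
tool_pos: [0.5515, -0.0995, 0.2899]
eef_rot: [0.736, 0.677, -0.001, -0.001]
contact_force: [1.0, -1.0, -1.1]
opening: 0.108
finger_force: 35.0
```

```bash
python3 d.py .6306 .0829 .292 85.1
```

```text
xyz [0.1885, 0.0634, -0.0023] rot [-0.0038, -0.0001, 0.0011]
```

Request:
carry_out(plan=[{"rot": [-0.003, 0, 0], "xyz": [0.037, 0.01, -0.002], "grip": 255}, {"rot": [-0.003, 0, 0], "xyz": [0.075, 0.02, -0.003], "grip": 255}, {"rot": [-0.003, 0, 0], "xyz": [0.112, 0.03, -0.003], "grip": 255}, {"rot": [-0.003, 0, 0], "xyz": [0.15, 0.045, -0.003], "grip": 255}, {"rot": [-0.003, 0, 0], "xyz": [0.178, 0.06, -0.003], "grip": 255}, {"rot": [-0.003, 0, 0], "xyz": [0.185, 0.063, -0.003], "grip": 255}, {"rot": [-0.003, 0, 0], "xyz": [0.185, 0.063, -0.003], "grip": 255}])

```text
clock: 26.05
tool_pos: [0.6301, 0.0814, 0.2926]
eef_rot: [0.735, 0.678, 0.001, -0.001]
contact_force: [-0.2, 0.2, -1.7]
opening: 0.11
finger_force: 35.0
```

```bash
python3 d.py .6804 .0786 .292 85.1
```

```text
xyz [0.0013, 0.0504, 0.0006] rot [-0.0009, -0.003, 0.0046]
```

Request:
carry_out(plan=[{"rot": [0, 0, 0.003], "xyz": [0.001, 0.008, 0], "grip": 255}, {"rot": [0, 0, 0.003], "xyz": [0.001, 0.02, 0], "grip": 255}, {"rot": [0, 0, 0.003], "xyz": [0.001, 0.034, 0], "grip": 255}, {"rot": [0, 0, 0.003], "xyz": [0.001, 0.045, 0], "grip": 255}, {"rot": [0, 0, 0.003], "xyz": [0.001, 0.05, 0], "grip": 255}, {"rot": [0, 0, 0.003], "xyz": [0.001, 0.05, 0], "grip": 255}, {"rot": [0, 0, 0.003], "xyz": [0.001, 0.05, 0.01], "grip": 255}, {"rot": [0, 0, 0.003], "xyz": [0.001, 0.05, 0.015], "grip": 255}])

```text
clock: 26.72
tool_pos: [0.6788, 0.0735, 0.2758]
eef_rot: [0.738, 0.675, -0.001, -0.001]
contact_force: [0.0, -0.1, -2.1]
opening: 0.108
finger_force: 35.0
```

```bash
python3 d.py .6804 .0786 .255 85.1
```

```text
xyz [0.0052, 0.0012, 0.0208] rot [-0.0028, 0.0008, -0.003]
```

Request:
carry_out(plan=[{"rot": [-0.002, 0, -0.002], "xyz": [0.003, 0.001, 0.008], "grip": 255}, {"rot": [-0.002, 0, -0.002], "xyz": [0.003, 0.001, 0.015], "grip": 255}, {"rot": [-0.002, 0, -0.002], "xyz": [0.003, 0.001, 0.019], "grip": 255}, {"rot": [-0.002, 0, -0.002], "xyz": [0.003, 0.001, 0.021], "grip": 255}, {"rot": [-0.002, 0, -0.002], "xyz": [0.003, 0.001, 0.022], "grip": 255}, {"rot": [-0.002, 0, -0.002], "xyz": [0.003, 0.001, 0.022], "grip": 255}])

```text
clock: 27.22
tool_pos: [0.6814, 0.0771, 0.2555]
eef_rot: [0.737, 0.676, 0.001, 0.0]
contact_force: [-0.1, -0.8, 2.0]
opening: 0.113
finger_force: 35.0
```

Contact seated it. Releasing the last spindle.

Request:
carry_out(plan=[{"rot": [0, 0, 0], "xyz": [0, 0, 0], "grip": 150}, {"rot": [0, 0, 0], "xyz": [0, 0, 0], "grip": 150}, {"rot": [0, 0, 0], "xyz": [0, 0, 0], "grip": 150}, {"rot": [0, 0, 0], "xyz": [0, 0, 0], "grip": 150}, {"rot": [0, 0, 0], "xyz": [0, 0, -0.02], "grip": 150}, {"rot": [0, 0, 0], "xyz": [0, -0.02, -0.045], "grip": 150}, {"rot": [0, 0, 0], "xyz": [0, -0.06, -0.045], "grip": 150}, {"rot": [0, 0, 0], "xyz": [0, -0.1, -0.045], "grip": 150}])

```text
clock: 27.88
tool_pos: [0.5813, 0.0869, 0.3007]
eef_rot: [0.738, 0.675, 0.002, 0.0]
contact_force: [-0.4, 0.7, -0.5]
opening: 0.413
finger_force: 0.0
```

```bash
python3 - <<'E'
from h import *
a=r.snapshot("scene");a2=a
cv2.imwrite("pics/last_scene.png",a[:,:,::-1])
k=lambda im,x,y,w,h,s:cv2.resize(im[y:y+h,x:x+w],None,fx=s,fy=s,interpolation=cv2.INTER_CUBIC)
L=k(a,205,180,160,130,2.5)            # 400x325
b=cv2.imread("pics/scene0.png")[:,:,::-1]; t=cv2.imread("pics/top0.png")[:,:,::-1]
g=lambda im:cv2.convertScaleAbs(im,alpha=2.2,beta=0)
K=g(k(b,370,155,75,65,5.2)); T=g(k(t,140,205,65,60,5.2))
o=np.zeros((600,800,3),np.uint8)
o[:325,:400]=L; o[:K.shape[0],405:405+K.shape[1]]=K; o[340:340+min(T.shape[0],260),:T.shape[1]]=T[:260]
cv2.imwrite("pics/k1.png",o[:,:,::-1])
E
python3 traychk.py t7.png
```

```text
tray [ 0.6707 -0.0312] -5.31 err rail xy [-0.0003 -0.0002] cost 454.1058823529412 area 3664
```

View pics/k1.png

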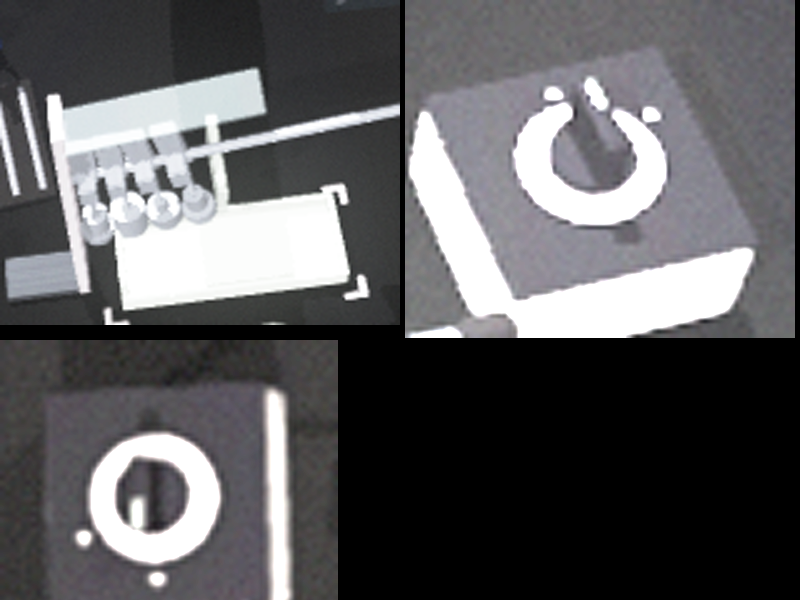

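All four spindles queue at the stop (feet at (95,220) to (198,205)) and the tray is centred. On the knob, the white pointer is at (596,92) in the scene inset and (138,513) in the top inset, aimed at the robot side. The off mark is at (157,579) and the on mark at (83,538).

```bash
python3 - <<'E'
from h import *
f=lambda u,v,k,x,y:((u+.5)/k-.5+x,(v+.5)/k-.5+y)
S=lambda u,v:f(u-405,v,5.2,370,155);T=lambda u,v:f(u,v-340,5.2,140,205)
c=np.array([.4968,.3045])
print("ring",onz("top",T(155,498),.066)[:2],onz("scene",S(591,152),.066)[:2])
print("box edges check")
p,e=tri(S(596,92),T(138,513));print("pointer",p,e)
for n,q,z in(("off top",onz("top",T(157,579),.066),0),("on top",onz("top",T(83,538),.066),0),("d1 scene",onz("scene",S(553,94),.066),0),("d2 scene",onz("scene",S(651,115),.066),0),("ptr",p,0),("ptr in",onz("top",T(140,502),.109),0),("ptr out",onz("top",T(136,527),.109),0),("sc in",onz("scene",S(603,105),.109),0),("sc out",onz("scene",S(590,80),.109),0)):
    d=q[:2]-c;print(n,q[:2].round(4),np.degrees(np.arctan2(d[1],d[0])).round(1),np.linalg.norm(d).round(4))
from d import delta
E
python3 d.py .4968 .3045 .2 0
```

```text
ring [0.49640277 0.30486911] [0.48846178 0.30717431]
box edges check
pointer [0.48522383 0.30271972 0.11236014] 0.0007319362025221626
off top [0.449  0.3028] -178.0 0.0478
on top [0.4733 0.3468] 119.0 0.0484
d1 scene [0.4486 0.3008] -175.6 0.0483
d2 scene [0.4728 0.3451] 120.6 0.0472
ptr [0.4852 0.3027] -171.3 0.0117
ptr in [0.4917 0.3029] -162.5 0.0053
ptr out [0.4775 0.3049] 178.7 0.0193
sc in [0.4913 0.3044] -179.1 0.0055
sc out [0.475  0.3035] -177.3 0.0219
xyz [0.2122, -0.091, 0.0982] rot [-0.0022, 0.0108, 1.4951]
```

Request:
carry_out(plan=[{"rot": [0, 0, -0.12], "xyz": [0.025, -0.012, 0], "grip": 100}, {"rot": [0, 0, -0.24], "xyz": [0.05, -0.025, 0], "grip": 100}, {"rot": [0, 0, -0.36], "xyz": [0.075, -0.037, 0], "grip": 100}, {"rot": [0, 0, -0.48], "xyz": [0.1, -0.05, 0], "grip": 100}, {"rot": [0, 0, -0.6], "xyz": [0.13, -0.06, 0], "grip": 100}, {"rot": [0, 0, -0.72], "xyz": [0.155, -0.07, 0], "grip": 100}, {"rot": [0, 0, -0.84], "xyz": [0.18, -0.08, 0], "grip": 100}, {"rot": [0, 0, -0.96], "xyz": [0.2, -0.09, 0], "grip": 100}])

```text
clock: 28.65
tool_pos: [0.5088, 0.2951, 0.2998]
eef_rot: [0.339, 0.941, 0.001, 0.0]
contact_force: [-0.9, 0.6, -0.0]
opening: 0.61
finger_force: 0.0
```

```bash
python3 d.py .4968 .3045 .16 182; python3 -c "
from plant import r;print(r.get_state()['q'].round(2))"
```

```text
xyz [0.0152, -0.0006, 0.1398] rot [0.0016, 0.0001, -0.7258]
[-0.    0.81 -1.2   1.58  0.77  1.3  -0.44]
```

Request:
carry_out(plan=[{"rot": [0, 0, -0.12], "xyz": [0.013, 0, 0.02], "grip": 100}, {"rot": [0, 0, -0.24], "xyz": [0.013, 0, 0.04], "grip": 100}, {"rot": [0, 0, -0.36], "xyz": [0.013, 0, 0.07], "grip": 100}, {"rot": [0, 0, -0.48], "xyz": [0.013, 0, 0.1], "grip": 100}, {"rot": [0, 0, -0.6], "xyz": [0.013, 0, 0.13], "grip": 100}, {"rot": [0, 0, -0.72], "xyz": [0.013, 0, 0.14], "grip": 100}, {"rot": [0, 0, -0.726], "xyz": [0.013, 0, 0.14], "grip": 100}, {"rot": [0, 0, -0.726], "xyz": [0.013, 0, 0.14], "grip": 100}])

```text
clock: 29.32
tool_pos: [0.4993, 0.3015, 0.1593]
eef_rot: [-0.013, 1.0, 0.0, -0.0]
contact_force: [0.3, -0.7, 0.3]
opening: 0.609
finger_force: 0.0
```

```bash
python3 d.py .4968 .3045 .084 182; python3 -c "
from plant import r;print(r.get_state()['q'].round(2))"
```

```text
xyz [0.0024, 0.003, 0.0754] rot [0.0007, -0.0008, -0.0098]
[-0.02  1.03 -1.23  1.74  1.06  1.19  0.03]
```

Request:
carry_out(plan=[{"rot": [0, 0, -0.005], "xyz": [0.002, 0.003, 0.02], "grip": 100}, {"rot": [0, 0, -0.005], "xyz": [0.002, 0.003, 0.05], "grip": 100}, {"rot": [0, 0, -0.005], "xyz": [0.002, 0.003, 0.075], "grip": 100}, {"rot": [0, 0, -0.005], "xyz": [0.002, 0.003, 0.075], "grip": 100}, {"rot": [0, 0, -0.005], "xyz": [0.002, 0.003, 0.075], "grip": 150}, {"rot": [0, 0, -0.005], "xyz": [0.002, 0.003, 0.075], "grip": 190}, {"rot": [0, 0, -0.005], "xyz": [0.002, 0.003, 0.075], "grip": 255}, {"rot": [0, 0, -0.005], "xyz": [0.002, 0.003, 0.075], "grip": 255}], squeeze=15)

```text
clock: 29.98
tool_pos: [0.498, 0.3051, 0.0867]
eef_rot: [-0.016, 1.0, 0.001, 0.001]
contact_force: [-0.5, 0.4, 1.2]
opening: 0.326
finger_force: 0.0
```

Request:
carry_out(plan=[{"rot": [0, 0, 0], "xyz": [0, 0, 0], "grip": 255}, {"rot": [0, 0, 0], "xyz": [0, 0, 0], "grip": 255}, {"rot": [0, 0, 0], "xyz": [0, 0, 0], "grip": 255}, {"rot": [0, 0, 0], "xyz": [0, 0, 0], "grip": 255}], squeeze=50)

```text
clock: 30.32
tool_pos: [0.4975, 0.3045, 0.0854]
eef_rot: [-0.017, 1.0, 0.0, 0.001]
contact_force: [0.3, 0.1, 5.0]
opening: 0.152
finger_force: 50.0
```

```bash
python3 d.py .4968 .3045 .084 182
```

```text
xyz [0.0007, -0.0, 0.0014] rot [0.0008, 0.0016, -0.0013]
```

```bash
python3 traychk.py t8.png
```

```text
tray [ 0.6704 -0.0313] -5.63 err rail xy [-0.0006 -0.0003] cost 455.8549019607843 area 3676
```

Request:
carry_out(plan=[{"rot": [0, 0, 0.08], "xyz": [0, 0, 0], "grip": 255}, {"rot": [0, 0, 0.18], "xyz": [0, 0, 0], "grip": 255}, {"rot": [0, 0, 0.28], "xyz": [0, 0, 0], "grip": 255}, {"rot": [0, 0, 0.38], "xyz": [0, 0, 0], "grip": 255}, {"rot": [0, 0, 0.48], "xyz": [0, 0, 0], "grip": 255}, {"rot": [0, 0, 0.58], "xyz": [0, 0, 0], "grip": 255}, {"rot": [0, 0, 0.68], "xyz": [0, 0, 0], "grip": 255}, {"rot": [0, 0, 0.78], "xyz": [0, 0, 0], "grip": 255}])

```text
clock: 31.03
tool_pos: [0.4973, 0.304, 0.0854]
eef_rot: [0.367, 0.93, 0.0, 0.001]
contact_force: [0.1, -1.8, 6.9]
opening: 0.154
finger_force: 50.0
```

```bash
python3 - <<'E'
from plant import r
s=r.get_state();print(s["moment"],s["contact_force"],s["q"].round(2),s["eef_rot"])
E
```

```text
[-0.47795248  0.06300963 -0.13663854] [ 0.10787773 -1.77938575  6.941215  ] [-0.09  1.07 -1.04  1.79  1.12  1.01 -0.79] [3.67232380e-01 9.30129067e-01 5.73823983e-05 5.43471640e-04]
```

Request:
carry_out(plan=[{"rot": [0, 0, 0.1], "xyz": [0, 0, 0], "grip": 255}, {"rot": [0, 0, 0.2], "xyz": [0, 0, 0], "grip": 255}, {"rot": [0, 0, 0.28], "xyz": [0, 0, 0], "grip": 255}, {"rot": [0, 0, 0.28], "xyz": [0, 0, 0], "grip": 255}, {"rot": [0, 0, 0.28], "xyz": [0, 0, 0], "grip": 100}, {"rot": [0, 0, 0.28], "xyz": [0, 0, 0], "grip": 100}, {"rot": [0, 0, 0.28], "xyz": [0, 0, 0], "grip": 100}, {"rot": [0, 0, 0.28], "xyz": [0, 0, 0], "grip": 100}])

```text
clock: 31.7
tool_pos: [0.497, 0.3041, 0.0844]
eef_rot: [0.491, 0.871, 0.0, -0.0]
contact_force: [0.4, 1.1, -0.1]
opening: 0.434
finger_force: 0.0
```

Request:
carry_out(plan=[{"rot": [0, 0, 0], "xyz": [0, 0, -0.03], "grip": 100}, {"rot": [0, 0, 0], "xyz": [0, 0, -0.07], "grip": 100}, {"rot": [0, 0, 0], "xyz": [0, 0, -0.11], "grip": 100}, {"rot": [0, 0, 0], "xyz": [-0.03, 0.03, -0.15], "grip": 100}, {"rot": [0, 0, 0], "xyz": [-0.06, 0.06, -0.17], "grip": 100}, {"rot": [0, 0, 0], "xyz": [-0.085, 0.085, -0.18], "grip": 100}, {"rot": [0, 0, 0], "xyz": [-0.11, 0.11, -0.18], "grip": 100}])

```text
clock: 32.28
tool_pos: [0.6413, 0.2695, 0.2675]
eef_rot: [0.491, 0.871, 0.002, 0.001]
contact_force: [1.5, 1.5, 1.0]
opening: 0.608
finger_force: 0.0
```

```bash
python3 traychk.py t9.png; python3 - <<'E'
from h import *
a=cv2.imread("pics/t9.png")[:,:,::-1];t=r.snapshot("top")
g=lambda im:cv2.convertScaleAbs(im,alpha=2.2,beta=0)
k=lambda im,x,y,w,h,s:cv2.resize(im[y:y+h,x:x+w],None,fx=s,fy=s,interpolation=cv2.INTER_CUBIC)
A=k(a,190,150,270,180,1.9);K=g(k(a,370,155,75,65,4));T=g(k(t,140,205,65,60,4))
o=np.zeros((600,800,3),np.uint8);o[:A.shape[0],:A.shape[1]]=A;o[345:345+240,:K.shape[1]][:240]=K[:240];o[345:345+240,310:310+T.shape[1]]=T[:240]
cv2.imwrite("pics/fin.png",o[:,:,::-1]);print(r.get_state()["tool_pos"])
E
```

```text
tray [ 0.6706 -0.0316] -5.66 err rail xy [-0.0003 -0.0006] cost 456.356862745098 area 3675
[0.64675485 0.26498536 0.2638038 ]
```

View pics/fin.png

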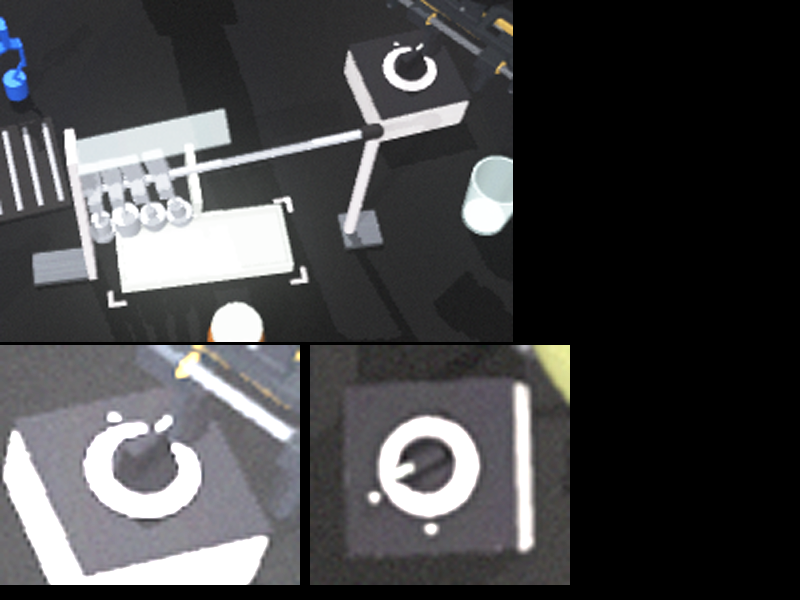

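The knob pointer is at the on mark. All four spindles queue at the stop, the tray is centred (within 1 mm), the bystanders are untouched and the arm is clear. Handing in.

```bash
python3 -c "
from plant import r;print(r.finish_job())"
```

```text
the job is handed in; nothing more can be done
None
```

The job is handed in: the tray is centred in its tape corners to within about 1 mm, all four spindles hang queued against the stop, and the timer knob is on; the hand-in returned no verdict.

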